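# Load the chill stone into the butter cooler with a lifter

### The job

The ice-cold granite disc must go from the white rack into the blue butter cooler without being touched by hand: take the lifter by its wooden handle, slide its blade under the disc until the disc rests against the lifter's upright plate, lift it and carry it level. In the cooler, with the disc still on the blade, press it squarely against the brass pad, wherever that is clamped, with a steady, gentle push of about 7 N for a full second (12 N is too much), lower it onto the two ledges, draw the blade straight out so that the disc stays against the pad, and put the lifter down flat on the bare counter and let go of it. Leave the other things where they are.

Things in the scene. Friction and masses are not known exactly. Their poses are not given: they have to be found in the camera images.
- lifter: Steel lifter, wooden handle, 180 g, loose, flat on the counter. Origin on the blade's underside; x forward to the blade's tip, z up. Blade 44 mm wide, 3 thick, from x = -80 to +25 mm. An upright plate (44 wide) on it rises to z = 43; behind it the handle, 18 mm wide (y), z = 37 to 59 mm, runs back to x = -150. Balance point of the empty lifter about x = -45.
- lifter_stop (a point): Front face of the lifter's upright plate, the stop: x = -46, z = 12 mm in the lifter's frame; lifter's axes. A disc touching it has its centre at x = -6 mm and overhangs the blade's tip by 9 mm.
- lifter_grip (a point): Good grasp point: the middle of the handle's section at x = -80, z = 48 mm in the lifter's frame; lifter's axes; the handle is 18 mm wide along y.
- stone: Granite disc, dark grey, 80 mm across, 12 mm thick, about 150 g (varies), loose. Origin: centre of its underside; z up; its yaw means nothing. Starts on the rack's ledges, 1 to 7 mm from the rack's end wall, within 3 mm of the rack's middle line.
- rack: White and aluminium rack, fixed. Origin under its middle, z = 0 on the counter; x points to its end wall; blade enters from -x. Floor plate 5 mm; two ledges (tops z = 20, x = -46 to +46 mm) carry the disc; channel between them 56 mm wide, open at top and -x. Side cheeks' inner faces at y = -44 and +44, x = -34 to +46; end wall's inner face at x = +46, closing the channel; all up to z = 35.
- stand: Blue butter cooler, fixed: a cradle of exactly the rack's shape, measures and axes (entry at -x), 16 mm base behind it. A rigid brass pad (pad_c0; 50 mm wide, z = 21 to 35 mm) comes through its end wall at y = 0; staff have clamped its flat face anywhere from x = 34 to 46 mm: not measured, find it by feel. The disc, against it, has its centre 40 mm before the face, and 4 mm side play.
- jam_jar: Bystander: amber jam jar with a red lid, 60 mm across, 75 mm tall, loose, origin under its centre. To be left alone.
- honey_jar: Bystander: amber honey jar with a brass-coloured lid, 52 mm across, 65 mm tall, loose, origin under its centre. To be left alone.
- mug: Bystander: white mug, 80 mm across, 90 mm tall, loose, origin under its centre. To be left alone.
- sugar_bowl: Bystander: blue bowl, 100 mm across, 50 mm tall, loose, origin under its centre. To be left alone.
- plate: Bystander: white plate, 130 mm across, 18 mm tall, loose, origin under its centre. To be left alone.
- roll: Bystander: golden bread roll, 68 mm across, 40 mm tall, loose, origin under its centre. To be left alone.
- spoon: Bystander: flat wooden serving spoon, 170 mm handle with a 60 x 42 mm bowl, 8 mm thick, loose, lying on the counter, origin under its shaft. To be left alone.
Not all that is in view belongs to the job. Of the things shaped like the stone, the grey one is meant. There is more than one size of the lifter; the job needs the smaller.

How it is judged:
By the outcome, as a careful person would: the job done as asked, in the order asked, and still so for the second after the job is handed in, with the robot touching nothing.
It also fails if it takes over 72 s, if anything falls off the work surface, if the arm or the gripper's body presses on something with over 40 N, if the wrist force passes 120 N, or if a joint passes its speed limit or range.

### The arm

A 6-joint arm with a two-finger parallel gripper is mounted at the origin on the work surface. World frame = base frame: x ahead of the robot, y to its left, z up, the work surface at z = 0. Lengths are in m, angles in rad, forces in N, time in s.
With the tool pointing down it reaches from about 0.4 to 0.825 m from the base axis. Payload 7 kg.
Tool frame: the origin (TCP) lies at the very end of the fingers, on their centre line; the grasp point (between the pads) lies 19 mm behind it; z points along the fingers, x is the direction in which the jaws open and shut, and the axes are right-handed (so a half turn about z gives the same grasp; the last joint's range is limited). The gripper opens to 88 mm and grips with 3 to 60 N. Pads are 19 mm wide; open, the fingers measure 130 mm over their backs; the gripper's body (78 mm by 193 mm) begins 47 mm behind the grasp point.
Start: joints at [-0.902, 0.359, 0.012, 0, -1.224, -0.288], TCP at [0.251, -0.627, 0.227] pointing down, gripper open.
Joint ranges: [-3.07, 3.07], [-1.43, 2.12], [-1.02, 1.25], [-3.03, 1.67], [-3.05, -0], [-3.03, 3.03]. Speed limits (rad/s): [2.39, 2.39, 3.01, 3.14, 3.14, 3.14].

### API

Orientations are given as a rotation vector (axis times angle).
In Python, from bench import ctrl gives the robot as it stands.
- The arm moves only by the tool drive_tool, never from a script. Its argument "targets" is a list that holds one entry, the list of rows, each a list of 4 numbers: the shift along the world's x, y, z in mm, then the turn about the world's z in rad. A call has exactly 8 rows; each row is the pose to reach, as a shift and turn from the pose measured when the call began; what a row does not reach only later rows make up. A row lasts 1/12 s, in which the tool goes at most 41.7 mm and 7.16 degrees, less where a joint would pass 70% of its speed; a pose out of reach is approached as far as the arm can. A call with a gripper value outside its range is refused whole. "jaw" is the opening, from -1 (shut) to 1 (fully open), so that 0 is half open, set as the call begins (left out, the last holds). The fingers move at their own pace and stop on an object; "squeeze" is the grip in N (left out, the last holds). Time passes only in rows, so rows that repeat a pose let the fingers close, or fill a call up. It gives the time, the measured TCP pose, the force and the opening at its end, in the units of the state.
- ctrl.get_state(): the state, without advancing time (a new reading comes with each control period).
- ctrl.read_camera(name): name is "scene" or "top" or "wrist"; returns a dict with "frame" (400x640x3 uint8, red, green, blue), "intrinsics" (3x3 intrinsics, pixels), "cam_to_world" (4x4, takes a point from camera to world coordinates). Camera axes: x right, y down, z forward; pixel columns grow to the right and rows downward; lengths in m; the calibration is good to about 2 mm. A picture is of the moment at which its call begins. There is no depth.
- ctrl.sign_off(): hands the job in, once; it reports no verdict.
The state is a dict: "time": time; "joint_positions": joint angles; "dq": joint speeds; "tau": joint torques, N m; "eef_pos": TCP position; "tcp_rot": TCP orientation; "force": force on the tool from outside, world axes, zero at the start; "wrist_torque": the same for the moment, N m; "opening": finger opening in m.
Only numpy, scipy, OpenCV 4.12 (cv2) and the standard library are available. Lean on these libraries where they do the work, as an engineer would, in place of code of your own. Each camera call takes 0.05 s, during which the arm holds its last target.

## Working session

There is one attempt and no reset: what is moved stays moved. The work goes in short steps, Python scripts to look and compute and a tool call to move; the robot and the scene stay as the last step left them, time stands still between calls to the robot, and variables do not carry over. Pictures are saved under pics/ and viewed, and the job is handed in when it is done.

Besides the shell and the picture viewer there is one more tool, called after ">>>" as name([rows], argument=value, ...), one row to a line, values as JSON. drive_tool: Moves the arm, as the interface text tells. Its arguments: {"type":"object","properties":{"targets":{"type":"array","items":{"type":"array","items":{"type":"array","items":{"type":"number"}}}},"jaw":{"type":"number"},"squeeze":{"type":"number"}},"required":["targets"]}

```bash
ls; mkdir -p pics; cat > h.py <<'E'
import numpy as np, cv2
from bench import ctrl
def snap(n,f):
    d=ctrl.read_camera(n); np.savez('pics/'+f+'.npz',**{k:np.array(v) for k,v in d.items()})
    cv2.imwrite('pics/'+f+'.png',d['frame'][:,:,::-1]); return d
def load(f): return dict(np.load('pics/'+f+'.npz'))
def ray(d,uv,z):
    uv=np.atleast_2d(np.array(uv,float)); K=d['intrinsics'];T=d['cam_to_world']
    r=np.c_[uv,np.ones(len(uv))]@np.linalg.inv(K).T@T[:3,:3].T; o=T[:3,3]
    return o+r*((z-o[2])/r[:,2])[:,None]
def proj(d,P):
    P=np.atleast_2d(P);T=np.linalg.inv(d['cam_to_world']);p=P@T[:3,:3].T+T[:3,3];p=p@d['intrinsics'].T
    return p[:,:2]/p[:,2:]
E
python3 - <<'E'
from h import *
for n in ['scene','top','wrist']:
    d=snap(n,n+'0'); print(n,d['cam_to_world'].round(3).tolist(),d['intrinsics'][0,0])
print(ctrl.get_state())
E
```

```text
pics
scene [[0.573, 0.584, -0.575, 1.248], [0.819, -0.411, 0.4, -0.516], [-0.003, -0.7, -0.714, 0.977], [0.0, 0.0, 0.0, 1.0]] 517.8954360538393
top [[-0.005, -0.996, 0.087, 0.429], [-1.0, 0.004, -0.006, 0.013], [0.005, -0.087, -0.996, 1.119], [0.0, 0.0, 0.0, 1.0]] 418.5300618618186
wrist [[-0.373, 0.886, 0.276, 0.176], [0.928, 0.356, 0.112, -0.656], [0.001, 0.298, -0.955, 0.383], [0.0, 0.0, 0.0, 1.0]] 288.4134909591661
{'time': 0.15, 'joint_positions': array([-9.01909233e-01,  3.59236166e-01,  1.12801709e-02, -2.33442159e-04,
       -1.22411972e+00, -2.88132162e-01]), 'dq': array([-1.04081195e-03, -9.18382279e-04,  1.70754285e-03, -3.12771411e-04,
        1.20409221e-03,  6.16829695e-07]), 'tau': array([-1.17049218e-03, -5.83275962e+01,  2.93292618e+01,  7.00130850e+00,
        8.79316038e-03, -1.01233691e-04]), 'eef_pos': array([ 0.25069507, -0.62632161,  0.22583753]), 'tcp_rot': array([-1.76040082e+00, -2.60064365e+00, -9.35445594e-04]), 'force': array([ 0.11110442, -0.44619958,  0.02188229]), 'wrist_torque': array([ 0.01430051, -0.0338066 ,  0.00239875]), 'opening': 0.08746057372017609}
```

View pics/top0.png

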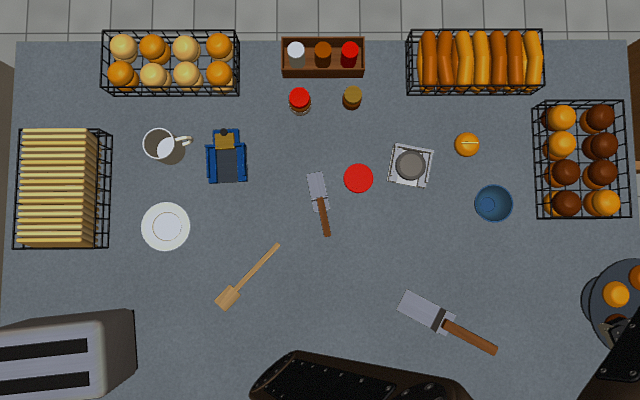

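View pics/scene0.png

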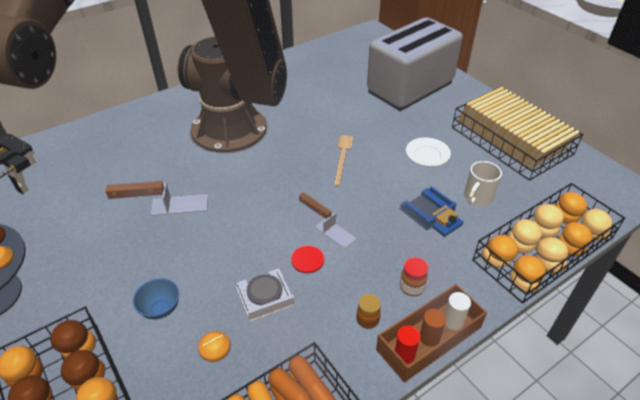

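View pics/wrist0.png

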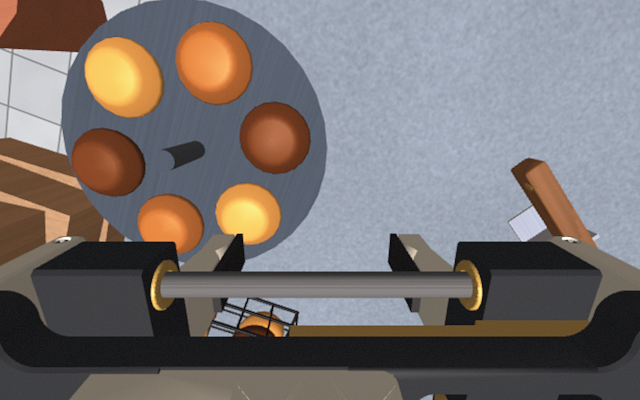

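Top view: the lifter candidates are the small one (blade 317,187; handle 323,218) and the large one (blade 427,310; handle 470,335). The disc candidates are the grey one in the white rack (411,165) and the red one on the counter (358,178). The blue cooler is at (226,157). I choose the small lifter and the grey disc, and will check that choice in close crops.

```bash
python3 - <<'E'
from h import *
t=cv2.imread('pics/top0.png'); s=cv2.imread('pics/scene0.png')
a=cv2.resize(t[120:250,190:320+30],None,fx=4,fy=4,interpolation=cv2.INTER_CUBIC)
cv2.imwrite('pics/c1.png',a)
b=cv2.resize(t[130:200,370:450],None,fx=6,fy=6,interpolation=cv2.INTER_CUBIC)
cv2.imwrite('pics/c2.png',b)
c=np.hstack([cv2.resize(s[170:250,390:470],None,fx=5,fy=5,interpolation=cv2.INTER_CUBIC),cv2.resize(s[255:335,225:305],None,fx=5,fy=5,interpolation=cv2.INTER_CUBIC)])
cv2.imwrite('pics/c3.png',c)
E
```

```text
(no output)
```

View pics/c1.png

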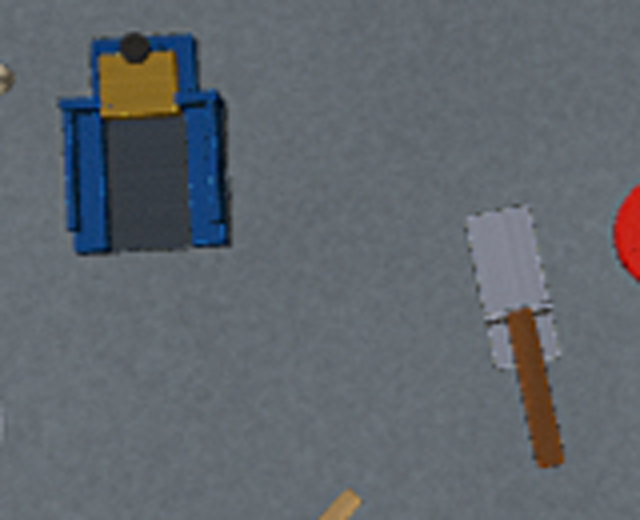

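View pics/c2.png

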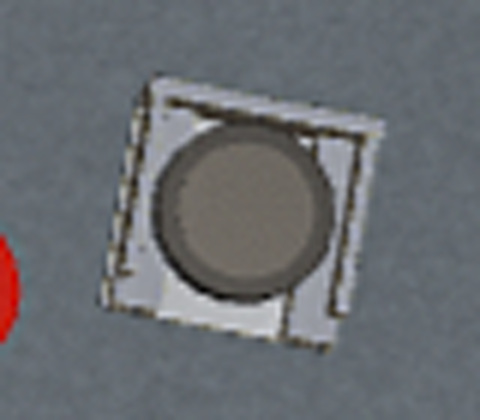

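View pics/c3.png

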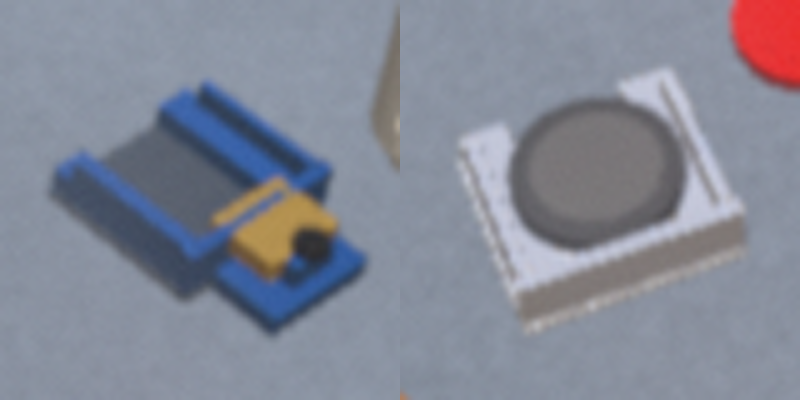

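The crops confirm it: the grey disc is on the white rack, whose end wall points up in the image (away from the robot) and whose entry faces the robot. The small lifter has its blade tip up and its handle towards the robot. The cooler's brass pad is at its far end, and its entry faces the robot. Next come coarse poses.

```bash
python3 - <<'E'
from h import *
d=load('top0')
def pr(n,l,s,off,z):
    P=ray(d,[(off[0]+u/s,off[1]+v/s) for u,v in l],z)*1000; print(n,P[:,:2].round(1).tolist()); return P
o2=(370,130);o1=(190,120)
a=pr('rack end',[(160,75),(383,122)],6,o2,.035); b=pr('rack entry',[(103,308),(330,348)],6,o2,.02)
pr('stone',[(244,212)],6,o2,.032)
pr('blade tip',[(468,215),(530,205)],4,o1,.003)
pr('handle end',[(536,467),(563,462)],4,o1,.059)
pr('plate',[(485,320),(552,308)],4,o1,.043)
pr('cool entry',[(76,253),(230,243)],4,o1,.02)
pr('cool end',[(60,100),(220,92)],4,o1,.035)
pr('spoon tip',[(278,243)],1,(0,0),.004)
pr('red disc',[(358,178)],1,(0,0),.012)
E
```

```text
rack end [[671.3, -194.0], [650.0, -291.4]]
rack entry [[570.3, -169.5], [552.1, -269.3]]
stone [[610.9, -230.1]]
blade tip [[594.0, 43.2], [600.6, 1.5]]
handle end [[425.1, -0.8], [428.1, -17.9]]
plate [[519.6, 31.3], [527.2, -11.9]]
cool entry [[567.2, 301.7], [573.4, 200.1]]
cool end [[666.5, 310.1], [671.5, 205.2]]
spoon tip [[409.0, 120.4]]
red disc [[580.6, -93.1]]
```

>>> drive_tool([
  [[26, 29, 0, -0.07], [53, 59, 0, -0.14], [80, 88, -5, -0.21], [107, 118, -10, -0.28], [133, 147, -15, -0.35], [160, 177, -20, -0.42], [187, 206, -25, -0.49], [213, 236, -30, -0.55]],
])

```text
time: 0.82
eef_pos: [0.4647, -0.3887, 0.1956]
tcp_rot: [-2.404, -2.021, -0.001]
force: [0.0, -0.3, 1.1]
opening: 0.0878
```

>>> drive_tool([
  [[26, 29, 0, 0], [53, 59, 0, 0], [80, 88, 0, 0], [107, 118, 0, 0], [133, 147, 0, 0], [140, 155, 0, 0], [140, 155, 0, 0], [140, 155, 0, 0]],
])

```text
time: 1.48
eef_pos: [0.6047, -0.233, 0.195]
tcp_rot: [-2.402, -2.022, -0.0]
force: [0.5, -0.7, -0.2]
opening: 0.0878
```

```bash
python3 - <<'E'
from h import *
snap('wrist','w_rack'); s=ctrl.get_state(); print(s['time'],s['eef_pos'],s['tcp_rot'],s['force'])
E
```

```text
1.5333 [ 0.60417499 -0.23375095  0.19513841] [-2.40333302e+00 -2.02060085e+00 -3.89812988e-04] [-0.6734984  -0.03782394  0.16980005]
```

View pics/w_rack.png

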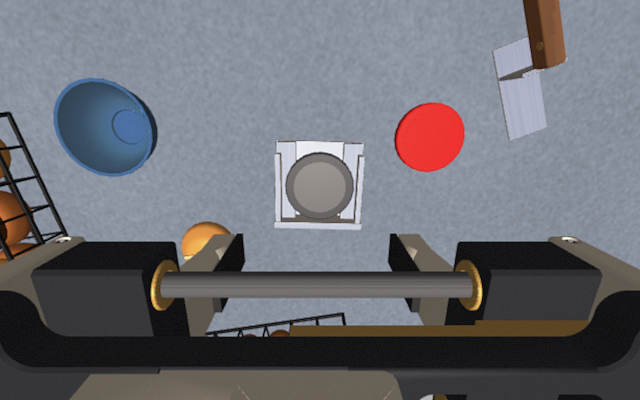

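The wrist view shows the rack at (319,185), with the disc at (319,186), the red disc at (430,137) and the small lifter at upper right. I'll crop it for corner measurements.

```bash
python3 - <<'E'
from h import *
t=cv2.imread('pics/w_rack.png')
a=cv2.resize(t[130:240,260:380],None,fx=6,fy=5.4,interpolation=cv2.INTER_CUBIC)
a=cv2.resize(t[135:235,265:375],None,fx=6,fy=6,interpolation=cv2.INTER_CUBIC)
cv2.imwrite('pics/c4.png',a)
g=cv2.cvtColor(t,cv2.COLOR_BGR2HSV)
d=load('w_rack')
# red disc centre check between cams
m=cv2.inRange(t,(0,0,120),(80,80,255)); c=max(cv2.findContours(m,0,1)[0],key=cv2.contourArea); e=cv2.fitEllipse(c); print('red wrist',ray(d,[e[0]],.012)*1000,e)
t0=cv2.imread('pics/top0.png'); d0=load('top0'); m=cv2.inRange(t0,(0,0,120),(80,80,255)); m[:150]=0
c=max(cv2.findContours(m,0,1)[0],key=cv2.contourArea); e=cv2.fitEllipse(c); print('red top',ray(d0,[e[0]],.012)*1000,e)
E
```

```text
red wrist [[578.93834882 -94.57919347  12.        ]] ((429.4728088378906, 136.74249267578125), (63.933250427246094, 71.36595916748047), 44.38002395629883)
red top [[581.69822348 -93.23358652  12.        ]] ((358.0607604980469, 177.5996856689453), (28.587425231933594, 28.968826293945312), 151.7281494140625)
```

View pics/c4.png

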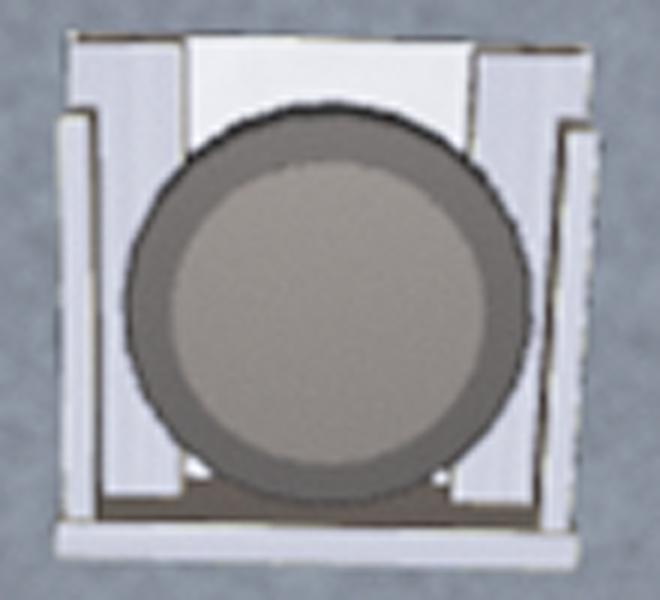

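```bash
python3 - <<'E'
from h import *
d=load('w_rack')
def R(l,z): return ray(d,[(265-.4+u/6,135-.4+v/6) for u,v in l],z)[:,:2]*1000
e=R([(68,40),(590,50)],.02); ch=R([(185,43),(475,50)],.02)
ins=R([(57,521),(578,533)],.035); out=R([(57,552),(577,568)],.035)
ck=R([(93,112),(98,520),(563,125),(541,528)],.035)
print('entry',e,e.mean(0),'\nchan',ch,ch.mean(0),np.linalg.norm(ch[0]-ch[1]),'\nwallin',ins,ins.mean(0),'\nout',out,out.mean(0),'\ncheek',ck)
for a in(e,ch,ins,out):
    v=a[1]-a[0]; print('yaw',np.arctan2(v[1],v[0])-np.pi/2, np.linalg.norm(v))
v=ck[1]-ck[0];w=ck[3]-ck[2];print(np.arctan2(v[1],v[0]),np.arctan2(w[1],w[0]))
ax=(ins.mean(0)-e.mean(0));print('axis yaw',np.arctan2(ax[1],ax[0]),np.linalg.norm(ax))
for z,l in((.032,[(170,312),(485,312),(328,158),(328,467)]),(.026,[(124,300),(532,305),(328,101),(328,505)])):
    p=R(l,z);print('stone',p.mean(0),np.linalg.norm(p[0]-p[1]),np.linalg.norm(p[2]-p[3]))
E
```

```text
entry [[ 553.27916551 -270.12100684]
 [ 571.85279478 -172.71770192]] [ 562.56598014 -221.41935438] 
chan [[ 557.57541941 -248.34994904]
 [ 568.16445781 -194.26781398]] [ 562.86993861 -221.30888151] 55.10902890880331 
wallin [[ 643.2961945  -289.56365099]
 [ 663.1952766  -188.58716473]] [ 653.24573555 -239.07540786] 
out [[ 649.7599725  -290.95833586]
 [ 670.61303242 -189.70620281]] [ 660.18650246 -240.33226934] 
cheek [[ 565.55828163 -266.04295097]
 [ 644.45489511 -281.55178358]
 [ 582.47677773 -181.36659304]
 [ 660.90332807 -195.66112631]]
yaw -0.18842577095920365 99.15837591304009
yaw -0.19334951715192483 55.10902890880331
yaw -0.1945732960394475 102.9185320814818
yaw -0.20311184763973644 103.37719552666485
-0.19409684706496938 -0.18028744279440942
axis yaw -0.19230174260112426 92.38265132405915
stone [ 611.51882257 -230.0568309 ] 60.39596177686153 61.351094025517106
stone [ 611.54326506 -229.93114022] 79.56670641921801 81.48216147796772
```

>>> drive_tool([
  [[-10, 40, 0, 0.06], [-20, 80, 0, 0.12], [-30, 120, 0, 0.18], [-39, 160, 0, 0.24], [-49, 200, 0, 0.3], [-59, 240, 0, 0.36], [-59, 243, 0, 0.36], [-59, 243, 0, 0.36]],
])

```text
time: 2.2
eef_pos: [0.5445, 0.0101, 0.1958]
tcp_rot: [-2.0, -2.421, -0.001]
force: [0.5, -0.0, 0.5]
opening: 0.0879
```

```bash
python3 - <<'E'
from h import *
snap('wrist','w_lift'); s=ctrl.get_state(); print(s['time'],s['eef_pos'],s['tcp_rot'],s['force'])
t=cv2.imread('pics/w_lift.png')
cv2.imwrite('pics/c5.png',cv2.resize(t[0:270,200:440],None,fx=3,fy=3,interpolation=cv2.INTER_CUBIC)[:600] if 0 else cv2.resize(t[0:240,200:440],None,fx=2.5,fy=2.5,interpolation=cv2.INTER_CUBIC))
E
```

```text
2.25 [0.5448194  0.00896619 0.19563803] [-2.00246131e+00 -2.41906902e+00 -6.99465763e-04] [-0.14414913 -0.00072661 -0.15550865]
```

>>> drive_tool([
  [[10, 40, 0, -0.02], [20, 80, 0, -0.04], [30, 120, 0, -0.06], [40, 160, 0, -0.08], [49, 200, 0, -0.1], [59, 235, 0, -0.12], [64, 245, 0, -0.12], [64, 245, 0, -0.12]],
])

```text
time: 2.92
eef_pos: [0.6104, 0.2544, 0.1943]
tcp_rot: [-2.145, -2.294, 0.001]
force: [-0.4, -0.6, -0.1]
opening: 0.0879
```

```bash
python3 - <<'E'
from h import *
snap('wrist','w_cool'); s=ctrl.get_state(); print(s['time'],s['eef_pos'],s['tcp_rot'],s['force'])
t=cv2.imread('pics/w_cool.png')
cv2.imwrite('pics/c6.png',cv2.resize(t[130:250,250:390],None,fx=5,fy=5,interpolation=cv2.INTER_CUBIC))
E
```

```text
2.9667 [0.60965416 0.25290384 0.19448862] [-2.14528588e+00 -2.29313396e+00  1.84495932e-03] [-0.84499166  0.00440151  0.34052345]
```

View pics/c5.png

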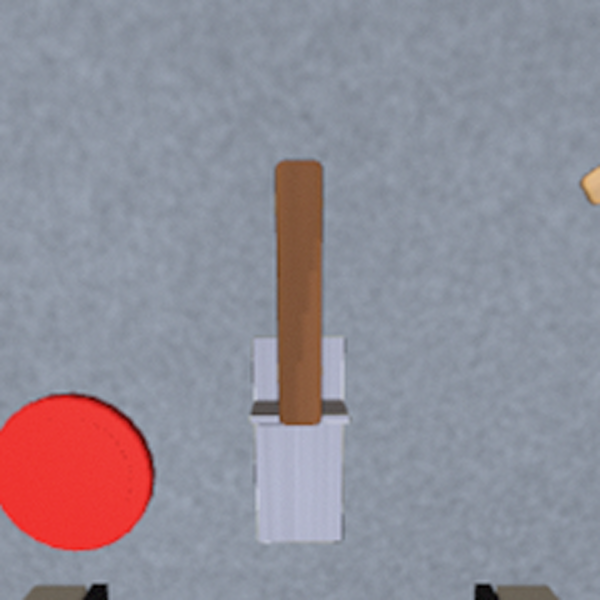

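View pics/w_cool.png

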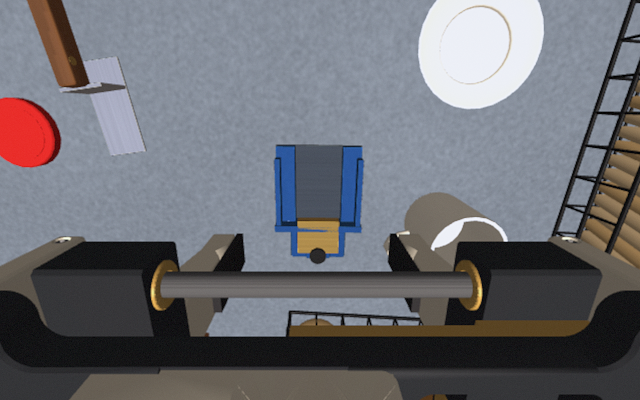

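View pics/c6.png

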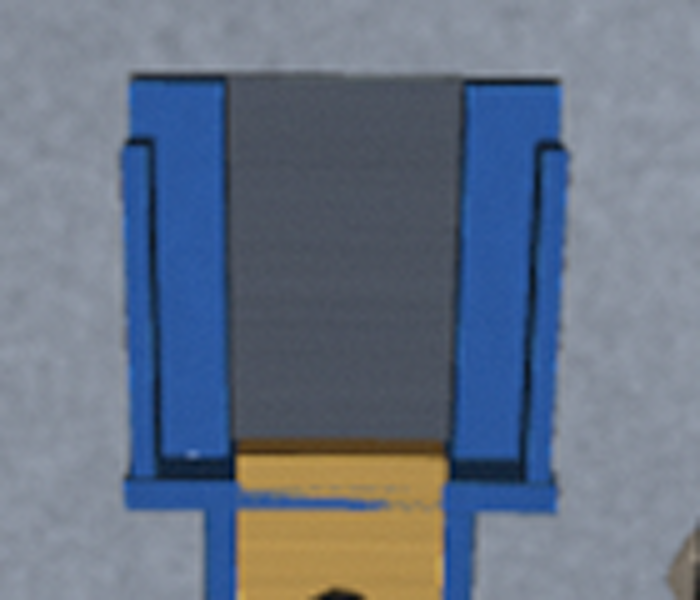

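```bash
python3 - <<'E'
from h import *
d=load('w_cool')
def R(l,z): return ray(d,[(250-.4+u/5,130-.4+v/5) for u,v in l],z)[:,:2]*1000
yw=lambda a:np.arctan2(*(a[1]-a[0])[::-1])-np.pi/2
e=R([(131,79),(561,83)],.02);ch=R([(227,80),(464,82)],.02);ins=R([(125,482),(556,486)],.035);out=R([(125,510),(556,513)],.035)
ck=R([(153,141),(156,478),(539,147),(526,484)],.035); pad=R([(234,453),(449,455)],.035); padb=R([(234,441),(449,441)],.021)
for n,a in zip('entry chan wallin out pad padb'.split(),(e,ch,ins,out,pad,padb)): print(n,a.mean(0).round(1),'yaw',yw(a).round(3),np.linalg.norm(a[1]-a[0]).round(1))
print('cheek',[(np.arctan2(*(ck[i+1]-ck[i])[::-1])).round(3) for i in(0,2)],ck.reshape(2,2,2).mean((0,1)))
ax=ins.mean(0)-e.mean(0);th=np.arctan2(ax[1],ax[0]);o=(ins.mean(0)+e.mean(0))/2;print('axis',th,np.linalg.norm(ax),'origin',o)
u=ax/np.linalg.norm(ax);print('pad x',(pad.mean(0)-o)@u,(padb.mean(0)-o)@u, 'padperp',np.cross(u,pad.mean(0)-o))
d=load('w_lift')
def R(l,z): return ray(d,[(200-.3+u/2.5,-.3+v/2.5) for u,v in l],z)[:,:2]*1000
tip=R([(258,542),(342,542)],.003);bk=R([(254,338),(346,338)],.003);hb=R([(275,162),(324,162)],.059);hf=R([(280,423),(322,423)],.059);pl=R([(250,416),(348,416)],.043)
for n,a in zip('tip back hb hf plate'.split(),(tip,bk,hb,hf,pl)): print(n,a.mean(0).round(1),'yaw',yw(a).round(3),np.linalg.norm(a[1]-a[0]).round(1))
for a,b in((bk,tip),(hb,hf),(hb,tip)):
  v=b.mean(0)-a.mean(0);print(np.arctan2(v[1],v[0]),np.linalg.norm(v))
E
```

```text
entry [570.8 254.9] yaw 0.06 98.2
chan [570.8 254.8] yaw 0.061 54.1
wallin [663.8 260.2] yaw 0.059 102.4
out [670.9 260.7] yaw 0.062 103.0
pad [656.1 259.9] yaw 0.059 50.7
padb [658.3 260.1] yaw 0.069 52.8
cheek [np.float64(0.041), np.float64(0.073)] [622.88030581 257.96373401]
axis 0.056567551780308534 93.07904117713689 origin [617.30486989 257.56357959]
pad x 38.889466581597546 41.03797995556764 padperp 0.10918454313257664
tip [596.7  25.3] yaw 0.191 43.6
back [494.8   5.2] yaw 0.192 43.9
hb [426.8  -9.2] yaw 0.192 18.3
hf [523.9  10.6] yaw 0.191 17.4
plate [524.2  10. ] yaw 0.191 42.7
0.19539905834029736 103.95134565709567
0.20147013119654567 99.10480084461705
0.20073062589220245 173.38693664172897<stdin>:10: DeprecationWarning: Arrays of 2-dimensional vectors are deprecated. Use arrays of 3-dimensional vectors instead. (deprecated in NumPy 2.0)
```

>>> drive_tool([
  [[-17, -37, 0, 0.02], [-34, -74, 0, 0.04], [-51, -111, 0, 0.06], [-68, -148, 0, 0.08], [-85, -185, -10, 0.1], [-102, -222, -20, 0.13], [-116, -249, -35, 0.13], [-116, -249, -50, 0.13]],
])

```text
time: 3.63
eef_pos: [0.4897, -0.0022, 0.1446]
tcp_rot: [-1.999, -2.422, 0.002]
force: [-1.2, 0.3, -0.3]
opening: 0.0879
```

>>> drive_tool([
  [[4, 7, -20, 0], [4, 7, -45, 0], [4, 7, -70, 0], [4, 7, -90, 0], [4, 7, -100, 0], [4, 7, -100, 0], [4, 7, -100, 0], [4, 7, -100, 0]],
])

```text
time: 4.3
eef_pos: [0.4941, 0.0038, 0.0456]
tcp_rot: [-2.001, -2.421, 0.0]
force: [0.0, 0.0, 0.7]
opening: 0.0877
```

```bash
python3 - <<'E'
from h import *
d=snap('wrist','w_g1'); s=ctrl.get_state(); print(s['time'],s['eef_pos'],s['tcp_rot'],s['force'],2*np.arctan2(s['tcp_rot'][1],s['tcp_rot'][0])%np.pi-np.pi/2)
E
```

```text
4.35 [0.49431503 0.00421872 0.04578964] [-2.00057951e+00 -2.42141549e+00 -8.36841455e-04] [-0.10601811 -0.49816326  0.42877847] 0.18976607666535994
```

View pics/w_g1.png

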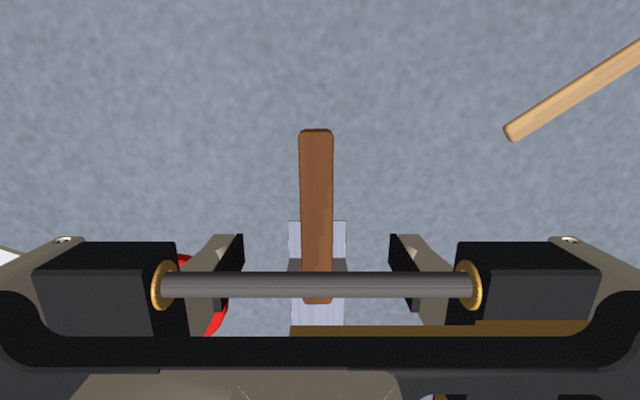

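The handle is centred between the fingers (315,215), with nothing else in the way. I'll go down 17 mm and close.

>>> drive_tool([
  [[0, 1, -9, 0.004], [0, 1, -17, 0.004], [0, 1, -17, 0.004], [0, 1, -17, 0.004], [0, 1, -17, 0.004], [0, 1, -17, 0.004], [0, 1, -17, 0.004], [0, 1, -17, 0.004]],
])

```text
time: 5.02
eef_pos: [0.4944, 0.0053, 0.0289]
tcp_rot: [-1.996, -2.426, -0.001]
force: [-0.2, 0.4, -0.3]
opening: 0.0877
```

>>> drive_tool([
  [[0, 0, 0, 0], [0, 0, 0, 0], [0, 0, 0, 0], [0, 0, 0, 0], [0, 0, 0, 0], [0, 0, 0, 0], [0, 0, 0, 0], [0, 0, 0, 0]],
], jaw=-1, squeeze=50)

```text
time: 5.68
eef_pos: [0.4944, 0.0053, 0.0289]
tcp_rot: [-1.996, -2.426, -0.001]
force: [0.1, 0.2, -0.1]
opening: 0.0393
```

```bash
python3 - <<'E'
from h import *
s=ctrl.get_state(); print(s)
E
```

```text
{'time': 5.6833, 'joint_positions': array([ 4.08413811e-01,  2.92647955e-01, -6.23275218e-01, -1.34308765e-03,
       -6.54463856e-01, -1.78424718e+00]), 'dq': array([-4.32169500e-04,  9.21836934e-06,  1.71298741e-03,  3.48195112e-04,
       -1.66050649e-03,  5.39888563e-04]), 'tau': array([ 7.34873865e-04, -4.26571655e+01,  1.88905013e+01,  4.49141711e+00,
       -8.40772362e-02, -1.11296899e-04]), 'eef_pos': array([0.49442225, 0.00530762, 0.02893139]), 'tcp_rot': array([-1.99563757e+00, -2.42562119e+00, -1.15859003e-03]), 'force': array([ 0.10795554,  0.15923719, -0.07691658]), 'wrist_torque': array([ 0.00740401, -0.0188205 ,  0.0032653 ]), 'opening': 0.03930116570512404}
```

>>> drive_tool([
  [[0, 0, 0, 0], [0, 0, 0, 0], [0, 0, 0, 0], [0, 0, 0, 0], [0, 0, 0, 0], [0, 0, 0, 0], [0, 0, 0, 0], [0, 0, 0, 0]],
])

```text
time: 6.35
eef_pos: [0.4944, 0.0053, 0.0289]
tcp_rot: [-1.996, -2.426, -0.001]
force: [-0.1, -0.1, -0.3]
opening: 0.0176
```

>>> drive_tool([
  [[0, 0, 10, 0], [0, 0, 25, 0], [0, 0, 45, 0], [0, 0, 60, 0], [0, 0, 65, 0], [0, 0, 65, 0], [0, 0, 65, 0], [0, 0, 65, 0]],
])

```text
time: 7.02
eef_pos: [0.4936, 0.0051, 0.0928]
tcp_rot: [-1.995, -2.424, 0.001]
force: [0.4, 0.3, -2.1]
opening: 0.0176
```

```bash
python3 - <<'E'
from h import *
s=ctrl.get_state(); print(s)
snap('scene','s1');snap('wrist','w2');snap('top','t2')
a=cv2.imread('pics/s1.png')[160:280,240:380];b=cv2.imread('pics/w2.png')[150:350,220:420]
cv2.imwrite('pics/c7.png',np.vstack([cv2.resize(a,None,fx=3,fy=3,interpolation=2),np.pad(b,((0,0),(0,220),(0,0)))]))
E
```

```text
{'time': 7.0167, 'joint_positions': array([ 4.08409149e-01,  1.97457954e-01, -5.57300464e-01, -1.57066245e-03,
       -8.17399944e-01, -1.78455266e+00]), 'dq': array([ 0.00131868,  0.00698782,  0.0022467 ,  0.00096419, -0.00368651,
       -0.00200107]), 'tau': array([ 2.13980803e-02, -4.03395617e+01,  2.35643703e+01,  5.68859205e+00,
       -3.58115800e-02, -3.79984440e-04]), 'eef_pos': array([0.49358164, 0.00507672, 0.09283187]), 'tcp_rot': array([-1.99532664e+00, -2.42445244e+00,  1.08136996e-03]), 'force': array([ 0.44428959,  0.33522051, -2.10098868]), 'wrist_torque': array([ 0.01532368,  0.00282862, -0.0264534 ]), 'opening': 0.0176077898145901}
```

View pics/c7.png

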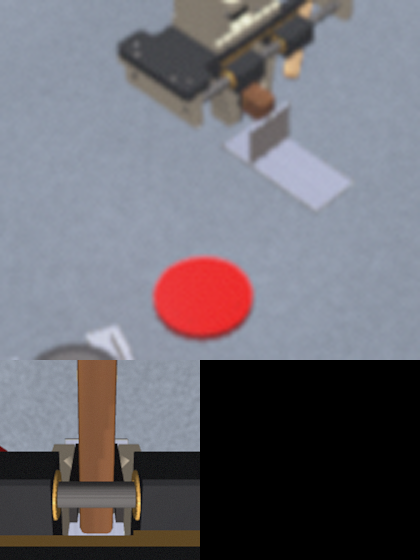

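```bash
cat >> h.py <<'E'
def lift2w(P,s=None,g=-79.5):
    s=s or ctrl.get_state(); r=s['tcp_rot']; yaw=2*np.arctan2(r[1],r[0])%np.pi-np.pi/2
    c,n=np.cos(yaw),np.sin(yaw); P=np.atleast_2d(P)/1000.; o=s['eef_pos']-np.array([g/1e3*c,g/1e3*n,.0289])
    return o+np.c_[P[:,0]*c-P[:,1]*n,P[:,0]*n+P[:,1]*c,P[:,2]]
def frame2w(P,o,yaw):
    P=np.atleast_2d(P)/1000.;c,n=np.cos(yaw),np.sin(yaw);return np.r_[o,0]/1000+np.c_[P[:,0]*c-P[:,1]*n,P[:,0]*n+P[:,1]*c,P[:,2]]
RACK=((608.,-230.2),-.193);COOL=((617.3,257.6),.059)
E
python3 - <<'E'
from h import *
pts=[(25,22,3),(25,-22,3),(-46,22,43),(-46,-22,43),(-80,-22,3)]
P=lift2w(pts)
print(P.round(4))
for f in('s1','t2'):
    d=load(f); q=proj(d,P); print(f,q.round(1).tolist())
    a=cv2.imread(f'pics/{f}.png'); c=q.mean(0).astype(int)
    x0,y0=c[0]-50,c[1]-45; b=cv2.resize(a[y0:y0+90,x0:x0+100],None,fx=6,fy=6,interpolation=cv2.INTER_CUBIC)
    for p in q: cv2.drawMarker(b,tuple(int(v) for v in ((p+.5-[x0,y0])*6)),(0,255,0),0,14,1)
    cv2.imwrite(f'pics/chk_{f}.png',b)
E
```

```text
[[ 0.5921  0.0468  0.0671]
 [ 0.6006  0.0036  0.0671]
 [ 0.5225  0.0331  0.1071]
 [ 0.5309 -0.01    0.1071]
 [ 0.4976 -0.0166  0.0671]]
s1 [[358.4, 220.7], [346.2, 230.4], [337.1, 194.7], [324.6, 203.9], [314.7, 208.7]]
t2 [[304.9, 170.8], [321.9, 167.4], [310.1, 196.6], [327.8, 193.1], [330.1, 207.8]]
```

View pics/chk_s1.png

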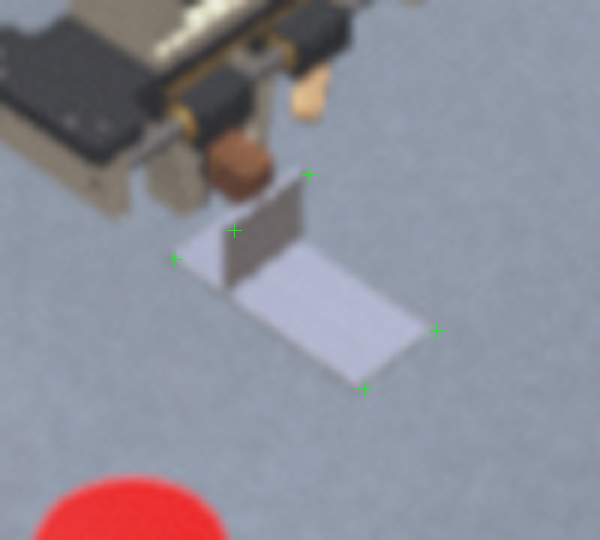

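View pics/chk_t2.png

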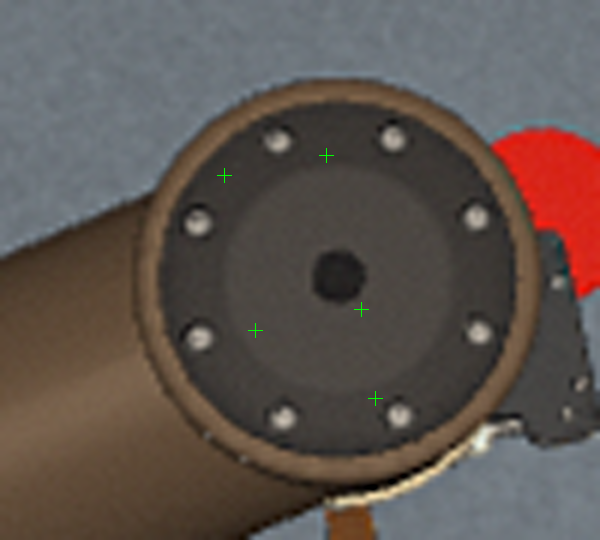

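>>> drive_tool([
  [[-6, -25, 0, -0.05], [-15, -55, 0, -0.12], [-24, -90, 0, -0.19], [-34, -130, 0, -0.26], [-44, -168, 0, -0.33], [-50, -192, 0, -0.387], [-53, -202, 0, -0.387], [-53, -203, -10, -0.387]],
])

```text
time: 7.83
eef_pos: [0.4409, -0.2, 0.0837]
tcp_rot: [-2.427, -1.994, -0.0]
force: [-0.1, 0.1, -2.9]
opening: 0.0177
```

>>> drive_tool([
  [[0, 0, -10, 0], [0, 0, -20, 0], [0, 0, -30, 0], [0, 0, -34, 0], [0, 0, -34, 0], [0, 0, -34, 0], [0, 0, -34, 0], [0, 0, -34, 0]],
])

```text
time: 8.5
eef_pos: [0.4414, -0.1999, 0.0502]
tcp_rot: [2.427, 1.995, 0.002]
force: [0.4, 0.5, -1.8]
opening: 0.0177
```

```bash
cat >> h.py <<'E'
def rel(fr,s=None,g=-79.5):
    s=s or ctrl.get_state(); o=lift2w([(0,0,0)],s,g)[0]*1000; (q,yw)=fr; c,n=np.cos(yw),np.sin(yw); v=o[:2]-np.array(q)
    r=s['tcp_rot']; yaw=2*np.arctan2(r[1],r[0])%np.pi-np.pi/2
    print('t',round(s['time'],2),'lifter origin in frame x,y,z',(v@[c,n]).round(2),(v@[-n,c]).round(2),o[2].round(2),'dyaw',round(yaw-yw,4),'F',s['force'].round(2),'tcp',(s['eef_pos']*1e3).round(1),'open',round(s['opening']*1e3,2)); return s
E
python3 - <<'E'
from h import *
rel(RACK); snap('scene','s2'); snap('wrist','w3')
a=cv2.imread('pics/s2.png')[200:340,170:340];b=cv2.imread('pics/w3.png')
cv2.imwrite('pics/c8.png',cv2.resize(a,None,fx=4,fy=4,interpolation=2)); 
E
```

```text
t 8.5 lifter origin in frame x,y,z -89.83 -2.37 21.34 dyaw -0.0018 F [ 0.39  0.51 -1.75] tcp [ 441.4 -199.9   50.2] open 17.71
```

View pics/c8.png

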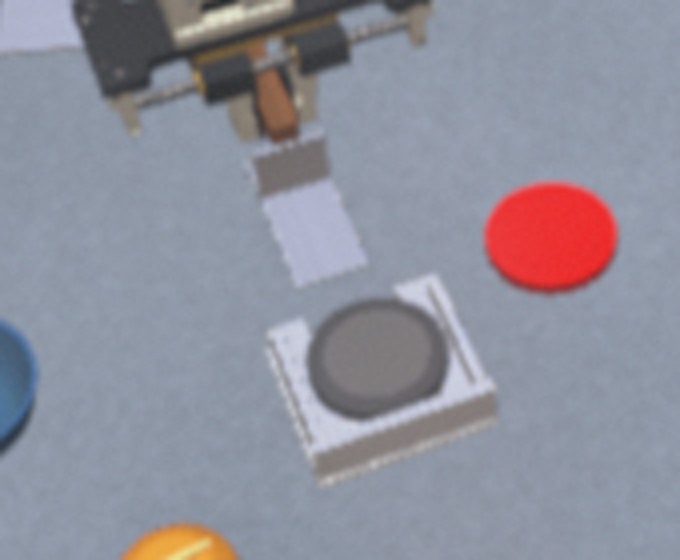

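View pics/w3.png

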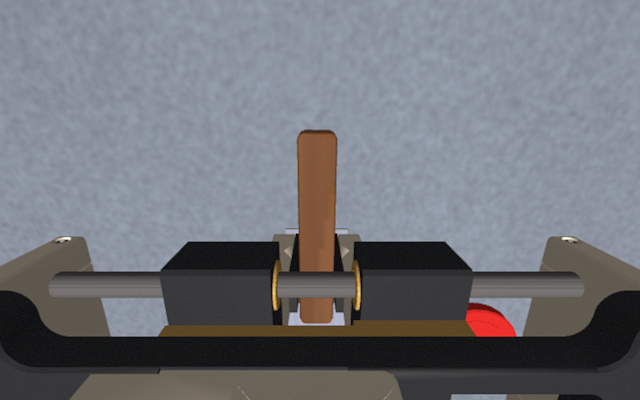

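>>> drive_tool([
  [[0.6, 3, -4, 0.002], [0.6, 3, -8, 0.002], [0.6, 3, -11, 0.002], [0.6, 3, -11, 0.002], [0.6, 3, -11, 0.002], [0.6, 3, -11, 0.002], [0.6, 3, -11, 0.002], [0.6, 3, -11, 0.002]],
])

```text
time: 9.27
eef_pos: [0.442, -0.197, 0.0393]
tcp_rot: [2.425, 1.997, 0.002]
force: [-0.2, -0.3, -1.9]
opening: 0.0176
```

```bash
cat >> h.py <<'E'
def over(f,sets,box,sc,out):
    d=load(f);a=cv2.imread(f'pics/{f}.png');x0,y0,x1,y1=box
    b=cv2.resize(a[y0:y1,x0:x1],None,fx=sc,fy=sc,interpolation=cv2.INTER_CUBIC)
    for P,col in sets:
        for p in proj(d,P): cv2.drawMarker(b,tuple(int(v) for v in ((p+.5-[x0,y0])*sc)),col,0,12,1)
    cv2.imwrite(f'pics/{out}.png',b)
CR=[(-46,50,20),(-46,-50,20),(-46,28,20),(-46,-28,20),(53,51.5,35),(53,-51.5,35),(-34,44,35),(-34,-44,35)]
LF=[(25,22,3),(25,-22,3),(-46,22,43),(-46,-22,43)]
E
python3 - <<'E'
from h import *
s=rel(RACK); snap('scene','s3')
over('s3',[(frame2w(CR,*RACK),(0,0,255)),(lift2w(LF,s),(0,255,0))],(210,225,320,325),6,'c9')
E
```

```text
t 9.27 lifter origin in frame x,y,z -89.82 0.75 10.37 dyaw -0.0001 F [-0.22 -0.28 -1.87] tcp [ 442.  -197.    39.3] open 17.58
```

View pics/c9.png

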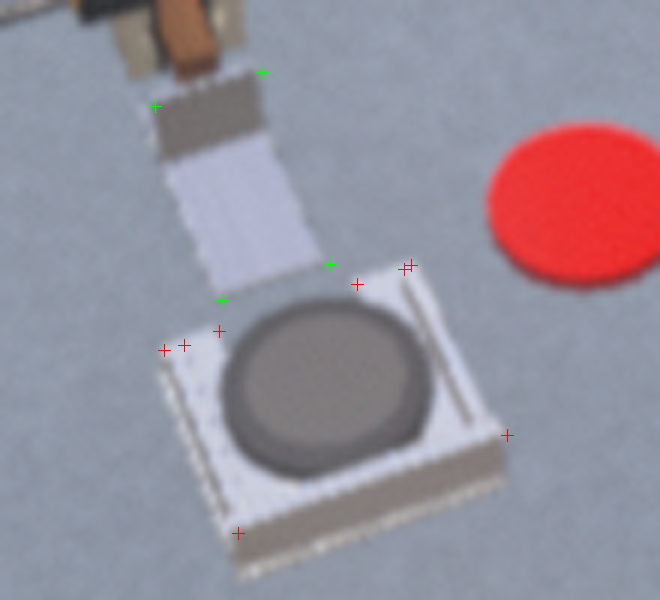

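>>> drive_tool([
  [[10, -2, 0, 0], [22, -4.3, 0, 0], [35, -6.8, 0, 0], [48, -9.4, 0, 0], [61, -11.9, 0, 0], [72, -14.1, 0, 0], [80, -15.6, 0, 0], [84, -16.4, 0, 0]],
])

```text
time: 9.98
eef_pos: [0.5272, -0.2136, 0.0391]
tcp_rot: [2.425, 1.996, 0.002]
force: [0.8, -0.5, -1.8]
opening: 0.0176
```

```bash
python3 - <<'E'
from h import *
s=rel(RACK); snap('scene','s4');s=rel(RACK)
over('s4',[(frame2w(CR,*RACK),(0,0,255)),(lift2w(LF,s),(0,255,0))],(210,225,320,325),6,'c10')
E
```

```text
t 9.98 lifter origin in frame x,y,z -2.94 0.77 10.2 dyaw -0.0001 F [ 0.76 -0.55 -1.82] tcp [ 527.2 -213.6   39.1] open 17.65
t 10.03 lifter origin in frame x,y,z -2.83 0.78 10.22 dyaw 0.0001 F [ 2.01 -0.19 -1.96] tcp [ 527.3 -213.6   39.1] open 17.5
```

View pics/c10.png

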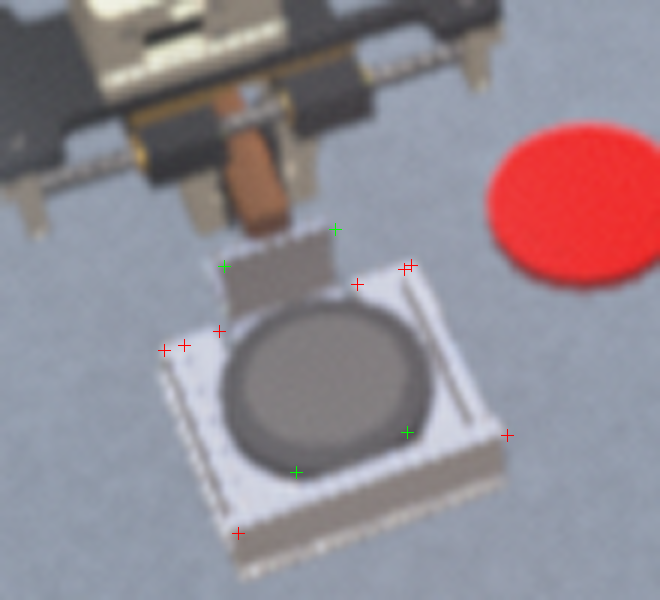

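>>> drive_tool([
  [[2, -0.4, 0, 0], [4, -0.8, 0, 0], [6, -1.2, 0, 0], [8, -1.6, 0, 0], [10, -2, 0, 0], [11, -2.2, 0, 0], [12, -2.3, 0, 0], [12, -2.3, 0, 0]],
])

```text
time: 10.7
eef_pos: [0.5393, -0.2159, 0.0391]
tcp_rot: [2.424, 1.997, 0.002]
force: [0.2, -0.2, -1.3]
opening: 0.0176
```

```bash
python3 - <<'E'
from h import *
s=rel(RACK); snap('scene','s5');s=rel(RACK)
d=load('s5');a=cv2.imread('pics/s5.png');cv2.imwrite('pics/c11.png',cv2.resize(a[235:325,225:305],None,fx=7,fy=6.6,interpolation=2))
E
```

```text
t 10.7 lifter origin in frame x,y,z 9.38 0.83 10.18 dyaw 0.0001 F [ 0.21 -0.24 -1.34] tcp [ 539.3 -215.9   39.1] open 17.6
t 10.75 lifter origin in frame x,y,z 9.36 0.85 10.19 dyaw 0.0001 F [ 0.12 -0.17 -2.06] tcp [ 539.3 -215.9   39.1] open 17.5
```

View pics/c11.png

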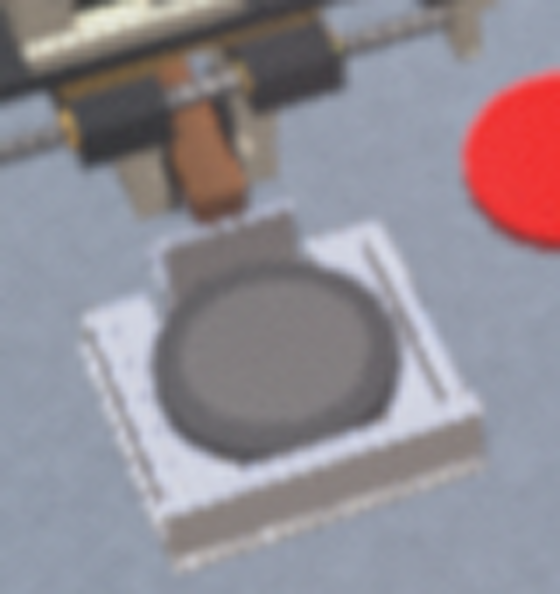

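Steady, no contact force yet (disc edge almost at the plate). I'll advance in small steps until the wall reacts.

>>> drive_tool([
  [[0.5, -0.1, 0, 0], [1, -0.2, 0, 0], [1.5, -0.3, 0, 0], [2, -0.4, 0, 0], [2, -0.4, 0, 0], [2, -0.4, 0, 0], [2, -0.4, 0, 0], [2, -0.4, 0, 0]],
])

```text
time: 11.42
eef_pos: [0.5413, -0.2163, 0.039]
tcp_rot: [2.424, 1.997, 0.002]
force: [-1.0, 0.0, -2.2]
opening: 0.0178
```

```bash
python3 - <<'E'
from h import *
s=rel(RACK)
E
```

```text
t 11.42 lifter origin in frame x,y,z 11.34 0.81 10.13 dyaw 0.0 F [-1.02  0.02 -2.2 ] tcp [ 541.3 -216.3   39. ] open 17.83
```

>>> drive_tool([
  [[0.3, -0.1, 0, 0], [0.6, -0.1, 0, 0], [0.8, -0.2, 0, 0], [0.8, -0.2, 0, 0], [0.8, -0.2, 0, 0], [0.8, -0.2, 0, 0], [0.8, -0.2, 0, 0], [0.8, -0.2, 0, 0]],
])

```text
time: 12.08
eef_pos: [0.542, -0.2165, 0.039]
tcp_rot: [2.424, 1.997, 0.002]
force: [-2.1, 0.6, -1.1]
opening: 0.0174
```

```bash
python3 - <<'E'
from h import *
s=rel(RACK); snap('scene','s6');s=rel(RACK);snap('wrist','w6');s=rel(RACK)
d=load('s6');a=cv2.imread('pics/s6.png');cv2.imwrite('pics/c12.png',cv2.resize(a[235:325,225:305],None,fx=7,fy=6.6,interpolation=2))
E
```

```text
t 12.08 lifter origin in frame x,y,z 12.07 0.79 10.13 dyaw 0.0001 F [-2.1   0.57 -1.09] tcp [ 542.  -216.5   39. ] open 17.36
t 12.13 lifter origin in frame x,y,z 12.07 0.76 10.12 dyaw -0.0001 F [-2.25  0.9  -0.8 ] tcp [ 542.  -216.5   39. ] open 17.79
t 12.18 lifter origin in frame x,y,z 12.1 0.79 10.14 dyaw 0.0 F [-1.69  0.55 -0.82] tcp [ 542.  -216.5   39. ] open 17.99
```

View pics/c12.png

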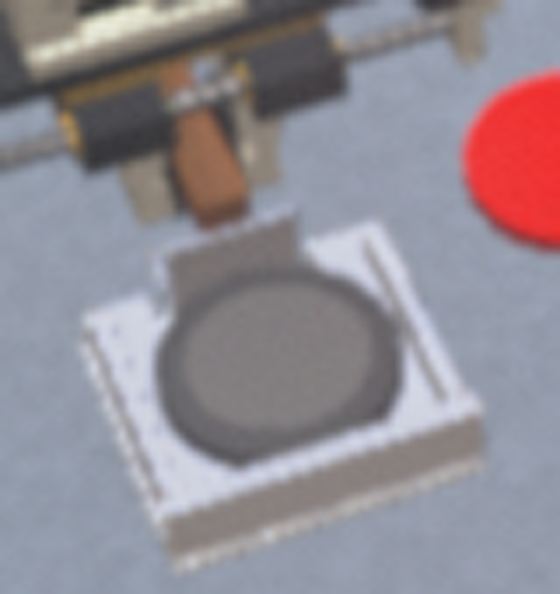

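Contact with the wall is about 2.2 N at lifter x = 12.07, where geometry predicts 12.0, so the disc rests against the plate. Now a gentle lift.

>>> drive_tool([
  [[-0.3, 0.1, 2, 0], [-0.3, 0.1, 4, 0], [-0.3, 0.1, 6, 0], [-0.3, 0.1, 8, 0], [-0.3, 0.1, 10, 0], [-0.3, 0.1, 12, 0], [-0.7, 0.1, 14, 0], [-1.2, 0.2, 15, 0]],
])

```text
time: 12.85
eef_pos: [0.5409, -0.2163, 0.0544]
tcp_rot: [2.424, 1.996, 0.002]
force: [-0.4, 0.1, -3.5]
opening: 0.0176
```

```bash
python3 - <<'E'
from h import *
s=rel(RACK); print(s['wrist_torque'])
E
```

```text
t 12.85 lifter origin in frame x,y,z 11.04 0.75 25.47 dyaw 0.0 F [-0.41  0.11 -3.47] tcp [ 540.9 -216.3   54.4] open 17.56
[-0.01587025  0.07207947  0.00763161]
```

>>> drive_tool([
  [[-1, 0.2, 3, 0], [-2, 0.4, 8, 0], [-2, 0.4, 15, 0], [-2, 0.4, 22, 0], [-2, 0.4, 29, 0], [-2, 0.4, 35, 0], [-2, 0.4, 38, 0], [-2, 0.4, 40, 0]],
])

```text
time: 13.52
eef_pos: [0.5392, -0.216, 0.0952]
tcp_rot: [2.424, 1.996, 0.003]
force: [0.0, -0.6, -3.0]
opening: 0.0177
```

```bash
python3 - <<'E'
from h import *
s=rel(RACK); snap('scene','s7');s=rel(RACK);print(s['wrist_torque'])
ang=np.linspace(0,2*np.pi,24,endpoint=False)
D=np.c_[-6+40*np.cos(ang),40*np.sin(ang),np.full(24,15.)]
over('s7',[(lift2w(LF,s),(0,255,0)),(lift2w(D,s),(0,0,255))],(210,215,320,315),6,'c13')
E
```

```text
t 13.52 lifter origin in frame x,y,z 9.28 0.78 66.28 dyaw -0.0 F [ 0.04 -0.61 -2.96] tcp [ 539.2 -216.    95.2] open 17.69
t 13.57 lifter origin in frame x,y,z 9.28 0.8 66.3 dyaw 0.0001 F [-0.6  -0.19 -3.06] tcp [ 539.2 -216.    95.2] open 17.76
[-0.00371972  0.13349242  0.00879892]
```

View pics/c13.png

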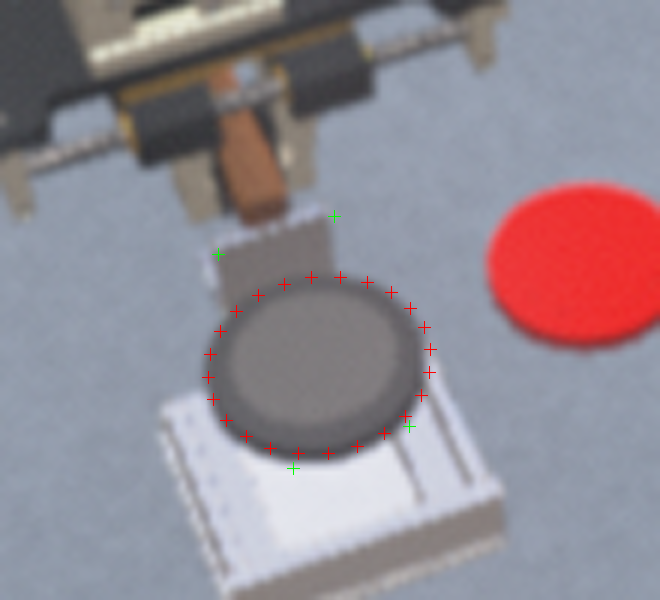

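The disc sits on the blade against the plate, level and centred: the red ring matches its rim within 1 px. I'll carry it in smooth segments.

>>> drive_tool([
  [[-0.8, 3.9, 0, 0.002], [-2.7, 13.7, 0, 0.007], [-5.6, 28.5, 0, 0.015], [-9.1, 46.1, 0, 0.025], [-12.5, 63.8, 0, 0.035], [-15.4, 78.5, 0, 0.043], [-17.4, 88.3, 0, 0.048], [-18.2, 92.6, 0, 0.05]],
])

```text
time: 14.23
eef_pos: [0.5205, -0.1218, 0.0951]
tcp_rot: [2.372, 2.058, 0.003]
force: [-0.7, 0.1, -2.9]
opening: 0.0174
```

>>> drive_tool([
  [[-0.8, 3.9, 0, 0.002], [-2.7, 13.7, 0, 0.007], [-5.6, 28.5, 0, 0.015], [-9.1, 46.1, 0, 0.025], [-12.5, 63.8, 0, 0.035], [-15.4, 78.5, 0, 0.043], [-17.4, 88.3, 0, 0.048], [-18.2, 92.6, 0, 0.05]],
])

```text
time: 14.9
eef_pos: [0.5021, -0.0282, 0.0951]
tcp_rot: [2.318, 2.118, 0.003]
force: [-0.3, -0.6, -4.1]
opening: 0.0177
```

>>> drive_tool([
  [[-0.8, 3.9, 0, 0.002], [-2.7, 13.7, 0, 0.007], [-5.6, 28.5, 0, 0.015], [-9.1, 46.1, 0, 0.025], [-12.5, 63.8, 0, 0.035], [-15.4, 78.5, 0, 0.043], [-17.4, 88.3, 0, 0.048], [-18.2, 92.6, 0, 0.05]],
])

```text
time: 15.57
eef_pos: [0.4838, 0.0655, 0.0952]
tcp_rot: [2.264, 2.177, 0.004]
force: [-0.2, -0.6, -2.7]
opening: 0.0175
```

>>> drive_tool([
  [[-0.8, 3.9, 0, 0.002], [-2.7, 13.7, 0, 0.007], [-5.6, 28.5, 0, 0.015], [-9.1, 46.1, 0, 0.025], [-12.5, 63.8, 0, 0.035], [-15.4, 78.5, 0, 0.043], [-17.4, 88.3, 0, 0.048], [-18.2, 92.6, 0, 0.05]],
])

```text
time: 16.23
eef_pos: [0.4656, 0.1591, 0.0952]
tcp_rot: [2.208, 2.234, 0.004]
force: [0.5, -0.3, -3.8]
opening: 0.0174
```

```bash
python3 - <<'E'
from h import *
s=rel(COOL)
E
```

```text
t 16.23 lifter origin in frame x,y,z -77.85 -93.1 66.29 dyaw -0.0473 F [ 0.53 -0.32 -3.85] tcp [465.6 159.1  95.2] open 17.36
```

>>> drive_tool([
  [[-0.8, 3.9, 0, 0.002], [-2.7, 13.7, 0, 0.007], [-5.6, 28.5, 0, 0.015], [-9.1, 46.1, 0, 0.025], [-12.5, 61.8, 0, 0.035], [-15.4, 75.5, 0, 0.043], [-17, 84.3, 0, 0.047], [-17.5, 87.9, 0, 0.047]],
])

```text
time: 16.9
eef_pos: [0.448, 0.2482, 0.0952]
tcp_rot: [2.153, 2.286, 0.005]
force: [0.0, 0.3, -4.0]
opening: 0.0177
```

>>> drive_tool([
  [[0, 0, -2, 0], [0, 0, -6, 0], [0, 0, -13, 0], [0, 0, -21, 0], [0, 0, -29, 0], [0, 0, -36, 0], [0, 0, -40, 0], [0, 0, -42, 0]],
])

```text
time: 17.57
eef_pos: [0.4477, 0.2476, 0.052]
tcp_rot: [2.154, 2.285, 0.002]
force: [-0.0, -0.4, -3.0]
opening: 0.0174
```

```bash
python3 - <<'E'
from h import *
s=rel(COOL); snap('scene','s8');s=rel(COOL);print(s['wrist_torque'])
ang=np.linspace(0,2*np.pi,24,endpoint=False)
D=np.c_[-6+40*np.cos(ang),40*np.sin(ang),np.full(24,15.)]
q=proj(load('s8'),frame2w([(-40,0,20)],*COOL))[0].astype(int);print(q)
over('s8',[(frame2w(CR,*COOL),(255,255,0)),(lift2w(LF,s),(0,255,0)),(lift2w(D,s),(0,0,255))],(q[0]-65,q[1]-50,q[0]+65,q[1]+50),6,'c14')
E
```

```text
t 17.57 lifter origin in frame x,y,z -90.4 0.05 23.15 dyaw 0.0003 F [-0.01 -0.37 -3.  ] tcp [447.7 247.6  52. ] open 17.38
t 17.62 lifter origin in frame x,y,z -90.36 0.2 23.25 dyaw 0.0005 F [-0.69 -0.26 -3.22] tcp [447.7 247.8  52.1] open 17.67
[-0.10791044  0.11970799 -0.05001975]
[416 196]
```

View pics/c14.png

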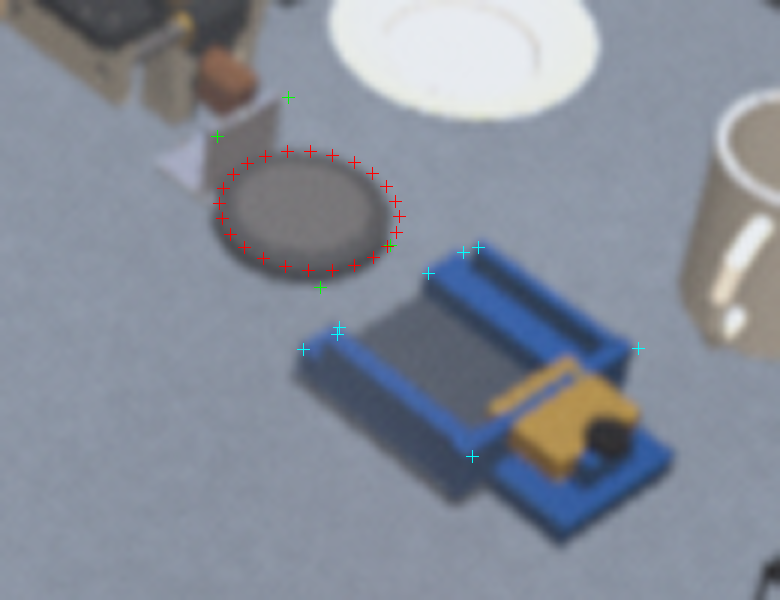

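>>> drive_tool([
  [[4, 0.2, -1, 0], [14, 0.8, -2.5, 0], [29, 1.7, -3.5, 0], [45, 2.6, -3.5, 0], [60, 3.5, -3.5, 0], [73, 4.2, -3.5, 0], [80, 4.6, -3.5, 0], [83, 4.8, -3.5, 0]],
])

```text
time: 18.28
eef_pos: [0.5323, 0.2526, 0.0486]
tcp_rot: [2.154, 2.285, 0.003]
force: [-1.3, -0.1, -3.7]
opening: 0.0178
```

```bash
python3 - <<'E'
from h import *
s=rel(COOL); snap('scene','s9');s=rel(COOL);print(s['wrist_torque'])
ang=np.linspace(0,2*np.pi,24,endpoint=False)
D=np.c_[-6+40*np.cos(ang),40*np.sin(ang),np.full(24,15.)]
q=np.array([425,200])
over('s9',[(frame2w(CR,*COOL),(255,255,0)),(lift2w(LF,s),(0,255,0)),(lift2w(D,s),(0,0,255))],(q[0]-60,q[1]-50,q[0]+60,q[1]+50),6,'c15')
E
```

```text
t 18.28 lifter origin in frame x,y,z -5.66 0.03 19.66 dyaw -0.0003 F [-1.26 -0.15 -3.65] tcp [532.3 252.6  48.6] open 17.81
t 18.33 lifter origin in frame x,y,z -5.99 -0.03 19.56 dyaw -0.0002 F [ 0.58  0.96 -2.75] tcp [532.  252.6  48.5] open 17.5
[ 0.0496194  -0.02216581 -0.01579469]
```

View pics/c15.png

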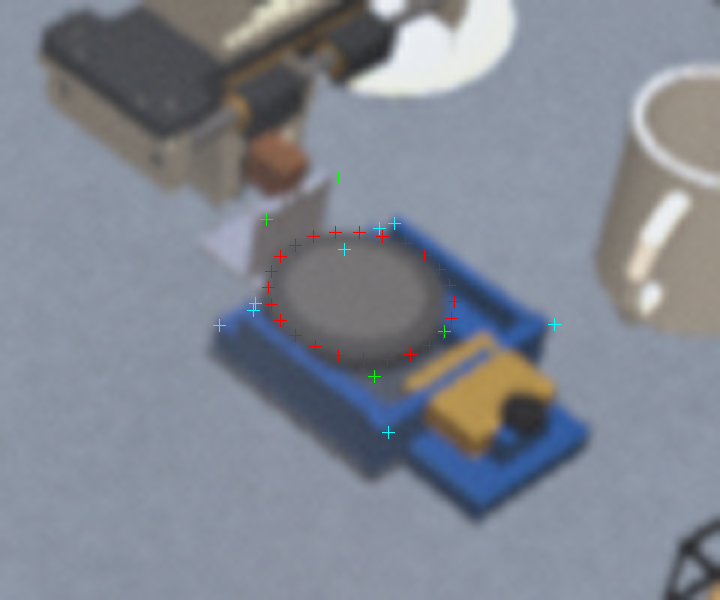

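The disc is in the cooler between the cheeks, still against the plate, with the pad a few mm ahead. Now I'll feel for it.

>>> drive_tool([
  [[1, 0.1, 0, 0], [2, 0.1, 0, 0], [3, 0.2, 0, 0], [4, 0.2, 0, 0], [5, 0.3, 0, 0], [6, 0.4, 0, 0], [7, 0.4, 0, 0], [7, 0.4, 0, 0]],
])

```text
time: 19.0
eef_pos: [0.5391, 0.253, 0.0485]
tcp_rot: [2.154, 2.285, 0.003]
force: [0.3, 0.8, -3.3]
opening: 0.0175
```

```bash
python3 - <<'E'
from h import *
s=rel(COOL)
E
```

```text
t 19.0 lifter origin in frame x,y,z 1.18 0.06 19.65 dyaw -0.0001 F [ 0.26  0.77 -3.32] tcp [539.1 253.   48.5] open 17.47
```

>>> drive_tool([
  [[0.5, 0, 0, 0], [1, 0.1, 0, 0], [1.5, 0.1, 0, 0], [2, 0.1, 0, 0], [2, 0.1, 0, 0], [2, 0.1, 0, 0], [2, 0.1, 0, 0], [2, 0.1, 0, 0]],
])

```text
time: 19.67
eef_pos: [0.5411, 0.2531, 0.0485]
tcp_rot: [2.154, 2.285, 0.003]
force: [0.1, -0.9, -2.7]
opening: 0.0175
```

```bash
python3 - <<'E'
from h import *
s=rel(COOL)
E
```

```text
t 19.67 lifter origin in frame x,y,z 3.13 0.01 19.61 dyaw -0.0002 F [ 0.15 -0.93 -2.71] tcp [541.1 253.1  48.5] open 17.49
```

>>> drive_tool([
  [[0.2, 0, 0, 0], [0.4, 0, 0, 0], [0.6, 0, 0, 0], [0.8, 0, 0, 0], [1, 0.1, 0, 0], [1.2, 0.1, 0, 0], [1.2, 0.1, 0, 0], [1.2, 0.1, 0, 0]],
])

```text
time: 20.33
eef_pos: [0.5423, 0.2532, 0.0485]
tcp_rot: [2.154, 2.285, 0.003]
force: [0.3, -0.4, -1.6]
opening: 0.0174
```

>>> drive_tool([
  [[0.2, 0, 0, 0], [0.4, 0, 0, 0], [0.6, 0, 0, 0], [0.8, 0, 0, 0], [0.8, 0, 0, 0], [0.8, 0, 0, 0], [0.8, 0, 0, 0], [0.8, 0, 0, 0]],
])

```text
time: 21.0
eef_pos: [0.5431, 0.2532, 0.0485]
tcp_rot: [2.154, 2.285, 0.003]
force: [0.1, 0.6, -2.9]
opening: 0.0174
```

Lifter x is about 5.1 and there is no contact yet.

>>> drive_tool([
  [[0.2, 0, 0, 0], [0.4, 0, 0, 0], [0.6, 0, 0, 0], [0.8, 0, 0, 0], [0.8, 0, 0, 0], [0.8, 0, 0, 0], [0.8, 0, 0, 0], [0.8, 0, 0, 0]],
])

```text
time: 21.67
eef_pos: [0.5437, 0.2531, 0.0484]
tcp_rot: [2.154, 2.285, 0.002]
force: [-2.3, 0.1, -2.9]
opening: 0.0177
```

```bash
python3 - <<'E'
from h import *
s=rel(COOL);snap('wrist','w10');s=rel(COOL)
E
```

```text
t 21.67 lifter origin in frame x,y,z 5.74 -0.18 19.54 dyaw -0.0002 F [-2.35  0.13 -2.93] tcp [543.7 253.1  48.4] open 17.75
t 21.72 lifter origin in frame x,y,z 5.75 -0.2 19.53 dyaw -0.0003 F [-1.11 -0.55 -2.24] tcp [543.7 253.1  48.4] open 17.79
```

Contact at lifter x = 5.75 (pad face at about 39.7, as seen). Targets restart from the measured pose, so I'll hold a constant offset and see what force it gives.

>>> drive_tool([
  [[0.2, 0, 0, 0], [0.3, 0, 0, 0], [0.4, 0, 0, 0], [0.4, 0, 0, 0], [0.4, 0, 0, 0], [0.4, 0, 0, 0], [0.4, 0, 0, 0], [0.4, 0, 0, 0]],
])

```text
time: 22.38
eef_pos: [0.5439, 0.253, 0.0483]
tcp_rot: [2.155, 2.285, 0.001]
force: [-3.6, -1.3, -2.0]
opening: 0.0175
```

```bash
python3 - <<'E'
from h import *
s=rel(COOL);print(s['wrist_torque'])
E
```

```text
t 22.38 lifter origin in frame x,y,z 5.93 -0.3 19.44 dyaw -0.0003 F [-3.64 -1.26 -1.97] tcp [543.9 253.   48.3] open 17.54
[-0.14904371  1.4330085   0.00410533]
```

>>> drive_tool([
  [[0.3, 0, 0, 0], [0.4, 0, 0, 0], [0.5, 0, 0, 0], [0.5, 0, 0, 0], [0.5, 0, 0, 0], [0.5, 0, 0, 0], [0.5, 0, 0, 0], [0.5, 0, 0, 0]],
])

```text
time: 23.05
eef_pos: [0.5441, 0.2528, 0.0482]
tcp_rot: [2.155, 2.285, 0.0]
force: [-4.6, -0.3, -2.0]
opening: 0.0175
```

```bash
python3 - <<'E'
from h import *
s=rel(COOL);print(s['wrist_torque'])
E
```

```text
t 23.05 lifter origin in frame x,y,z 6.1 -0.52 19.3 dyaw -0.0004 F [-4.62 -0.28 -2.03] tcp [544.1 252.8  48.2] open 17.49
[-0.23073669  2.06456099 -0.1061499 ]
```

>>> drive_tool([
  [[0.4, 0.2, 0.1, 0], [0.5, 0.2, 0.1, 0], [0.6, 0.3, 0.1, 0], [0.6, 0.3, 0.1, 0], [0.6, 0.3, 0.1, 0], [0.6, 0.3, 0.1, 0], [0.6, 0.3, 0.1, 0], [0.6, 0.3, 0.1, 0]],
])

```text
time: 23.72
eef_pos: [0.5441, 0.2528, 0.048]
tcp_rot: [2.155, 2.285, -0.001]
force: [-5.4, -0.3, -3.2]
opening: 0.0173
```

```bash
python3 - <<'E'
from h import *
s=rel(COOL);print(s['wrist_torque'])
E
```

```text
t 23.72 lifter origin in frame x,y,z 6.19 -0.53 19.14 dyaw -0.0006 F [-5.37 -0.27 -3.23] tcp [544.1 252.8  48. ] open 17.29
[-0.28826669  2.32117703 -0.07446536]
```

>>> drive_tool([
  [[0.7, 0.3, 0.2, 0], [0.75, 0.3, 0.2, 0], [0.75, 0.3, 0.2, 0], [0.75, 0.3, 0.2, 0], [0.75, 0.3, 0.2, 0], [0.75, 0.3, 0.2, 0], [0.75, 0.3, 0.2, 0], [0.75, 0.3, 0.2, 0]],
])

```text
time: 24.38
eef_pos: [0.5442, 0.2527, 0.0479]
tcp_rot: [2.156, 2.285, -0.003]
force: [-6.2, -0.7, -2.6]
opening: 0.0177
```

```bash
python3 - <<'E'
from h import *
s=rel(COOL);print(s['wrist_torque'])
E
```

```text
t 24.38 lifter origin in frame x,y,z 6.25 -0.62 19.05 dyaw -0.0008 F [-6.23 -0.72 -2.64] tcp [544.2 252.7  47.9] open 17.67
[-0.34425855  2.39523284 -0.04127135]
```

>>> drive_tool([
  [[0.8, 0.3, 0.2, 0], [0.85, 0.3, 0.2, 0], [0.85, 0.3, 0.2, 0], [0.85, 0.3, 0.2, 0], [0.85, 0.3, 0.2, 0], [0.85, 0.3, 0.2, 0], [0.85, 0.3, 0.2, 0], [0.85, 0.3, 0.2, 0]],
])

```text
time: 25.05
eef_pos: [0.5443, 0.2526, 0.0478]
tcp_rot: [-2.156, -2.285, 0.006]
force: [-6.9, -1.3, -2.1]
opening: 0.0177
```

>>> drive_tool([
  [[0.85, 0.3, 0.2, 0], [0.85, 0.3, 0.2, 0], [0.85, 0.3, 0.2, 0], [0.85, 0.3, 0.2, 0], [0.85, 0.3, 0.2, 0], [0.85, 0.3, 0.2, 0], [0.85, 0.3, 0.2, 0], [0.85, 0.3, 0.2, 0]],
])

```text
time: 25.72
eef_pos: [0.5443, 0.2524, 0.0476]
tcp_rot: [-2.156, -2.284, 0.008]
force: [-6.6, -1.2, -2.5]
opening: 0.0175
```

```bash
python3 - <<'E'
from h import *
s=rel(COOL);print(s['wrist_torque'])
E
```

```text
t 25.72 lifter origin in frame x,y,z 6.35 -1.01 18.74 dyaw -0.0015 F [-6.64 -1.22 -2.54] tcp [544.3 252.4  47.6] open 17.47
[-0.34982778  2.51418009 -0.02226063]
```

Force is about 6.8 N and steady over 1.3 s. I'll hold two more calls slightly firmer to be safe, with stronger correction of the small sideways and downward creep.

>>> drive_tool([
  [[0.88, 0.5, 0.4, 0], [0.9, 0.6, 0.4, 0], [0.9, 0.6, 0.4, 0], [0.9, 0.6, 0.4, 0], [0.9, 0.6, 0.4, 0], [0.9, 0.6, 0.4, 0], [0.9, 0.6, 0.4, 0], [0.9, 0.6, 0.4, 0]],
])

```text
time: 26.38
eef_pos: [0.5444, 0.2525, 0.0476]
tcp_rot: [-2.156, -2.283, 0.011]
force: [-6.4, -1.1, -2.4]
opening: 0.0174
```

>>> drive_tool([
  [[0.9, 0.6, 0.4, 0], [0.9, 0.6, 0.4, 0], [0.9, 0.6, 0.4, 0], [0.9, 0.6, 0.4, 0], [0.9, 0.6, 0.4, 0], [0.9, 0.6, 0.4, 0], [0.9, 0.6, 0.4, 0], [0.9, 0.6, 0.4, 0]],
])

```text
time: 27.05
eef_pos: [0.5444, 0.2526, 0.0476]
tcp_rot: [-2.156, -2.282, 0.014]
force: [-6.6, -0.3, -2.4]
opening: 0.0178
```

```bash
python3 - <<'E'
from h import *
s=rel(COOL);print(s['wrist_torque']);snap('scene','s10')
ang=np.linspace(0,2*np.pi,24,endpoint=False)
D=np.c_[-6+40*np.cos(ang),40*np.sin(ang),np.full(24,15.)]
q=np.array([425,200])
over('s10',[(frame2w(CR,*COOL),(255,255,0)),(lift2w(LF,s),(0,255,0)),(lift2w(D,s),(0,0,255))],(q[0]-60,q[1]-50,q[0]+60,q[1]+50),6,'c16')
E
```

```text
t 27.05 lifter origin in frame x,y,z 6.42 -0.84 18.74 dyaw -0.0021 F [-6.56 -0.34 -2.44] tcp [544.4 252.6  47.6] open 17.77
[-0.30079319  2.5675346  -0.03242618]
```

View pics/c16.png

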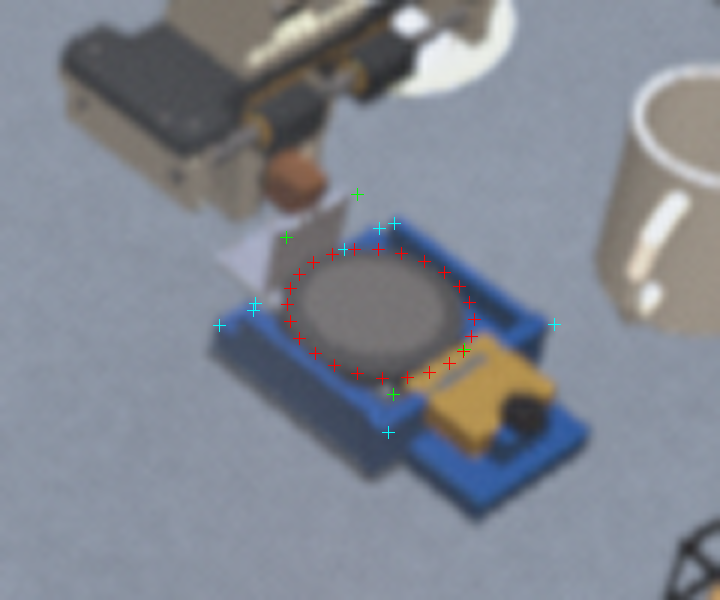

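>>> drive_tool([
  [[0.95, 0.5, 0.4, 0], [1, 0.5, 0.4, 0], [1, 0.5, 0.4, 0], [1, 0.5, 0.4, 0], [1, 0.5, 0.4, 0], [1, 0.5, 0.4, 0], [1, 0.5, 0.4, 0], [1, 0.5, 0.4, 0]],
])

```text
time: 27.77
eef_pos: [0.5444, 0.2526, 0.0476]
tcp_rot: [-2.156, -2.282, 0.017]
force: [-6.5, -0.8, -2.6]
opening: 0.0176
```

>>> drive_tool([
  [[1, 0.5, 0.4, 0], [1, 0.5, 0.4, 0], [1, 0.5, 0.4, 0], [1, 0.5, 0.4, 0], [1, 0.5, 0.4, 0], [1, 0.5, 0.4, 0], [1, 0.5, 0.4, 0], [1, 0.5, 0.4, 0]],
])

```text
time: 28.43
eef_pos: [0.5445, 0.2525, 0.0476]
tcp_rot: [-2.156, -2.281, 0.02]
force: [-6.6, -0.1, -2.8]
opening: 0.0178
```

```bash
python3 - <<'E'
from h import *
from scipy.spatial.transform import Rotation as R
s=rel(COOL);print(s['wrist_torque'],R.from_rotvec(s['tcp_rot']).as_matrix()[:,2])
E
```

```text
t 28.43 lifter origin in frame x,y,z 6.51 -0.99 18.68 dyaw -0.0028 F [-6.61 -0.11 -2.82] tcp [544.5 252.5  47.6] open 17.8
[-0.32923987  2.63222531 -0.1045029 ] [-0.0108711  -0.00716121 -0.99991526]
```

The push was steady at 6.4–6.9 N for over 4 s, with a small tool tilt of 0.013 rad. Now I'll ease it to a light touch and lower onto the ledges.

>>> drive_tool([
  [[0.5, 0.1, 0, 0], [0.3, 0.1, -0.3, 0], [0.2, 0.1, -0.8, 0], [0.2, 0.1, -1.3, 0], [0.2, 0.1, -1.8, 0], [0.2, 0.1, -2.3, 0], [0.2, 0.1, -2.8, 0], [0.2, 0.1, -3.2, 0]],
])

```text
time: 29.1
eef_pos: [0.5444, 0.2526, 0.0448]
tcp_rot: [-2.156, -2.281, 0.02]
force: [-7.5, -1.6, 3.5]
opening: 0.0177
```

```bash
python3 - <<'E'
from h import *
s=rel(COOL)
E
```

```text
t 29.1 lifter origin in frame x,y,z 6.41 -0.95 15.88 dyaw -0.0026 F [-7.47 -1.61  3.45] tcp [544.4 252.6  44.8] open 17.69
```

The plate still presses about 7 N with friction while the disc rests on the ledges (upward force). I'll back off slightly, then lower the blade clear.

>>> drive_tool([
  [[-0.2, 0, 0, 0], [-0.4, 0, 0, 0], [-0.5, 0, 0, 0], [-0.5, 0, -0.5, 0], [-0.5, 0, -1, 0], [-0.5, 0, -1.5, 0], [-0.5, 0, -2, 0], [-0.5, 0, -2.5, 0]],
])

```text
time: 29.77
eef_pos: [0.5441, 0.2528, 0.0424]
tcp_rot: [-2.156, -2.281, 0.02]
force: [-3.5, 0.0, -0.4]
opening: 0.0174
```

```bash
python3 - <<'E'
from h import *
s=rel(COOL)
snap('scene','s11')
q=np.array([425,200])
over('s11',[(frame2w(CR,*COOL),(255,255,0)),(lift2w(LF,s),(0,255,0))],(q[0]-60,q[1]-50,q[0]+60,q[1]+50),6,'c17')
E
```

```text
t 29.77 lifter origin in frame x,y,z 6.11 -0.71 13.46 dyaw -0.0026 F [-3.46  0.02 -0.39] tcp [544.1 252.8  42.4] open 17.36
```

View pics/c17.png

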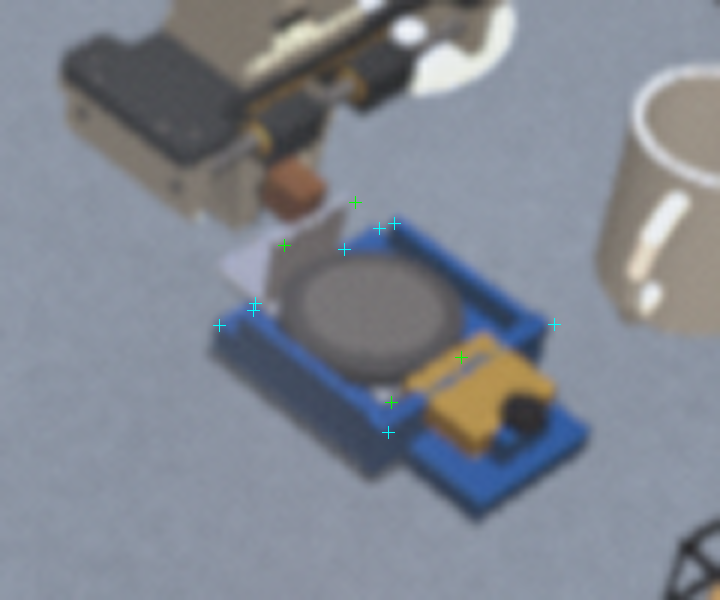

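>>> drive_tool([
  [[-0.2, 0, 0, 0], [-0.3, 0, -0.6, 0], [-0.3, 0, -1.2, 0], [-0.3, 0, -1.8, 0], [-0.4, 0, -2.4, 0], [-0.4, 0, -3, 0], [-0.4, 0, -3, 0], [-0.4, 0, -3, 0]],
])

```text
time: 30.48
eef_pos: [0.5438, 0.2528, 0.0392]
tcp_rot: [-2.156, -2.281, 0.019]
force: [-1.6, 0.3, -1.1]
opening: 0.0177
```

```bash
python3 - <<'E'
from h import *
s=rel(COOL)
E
```

```text
t 30.48 lifter origin in frame x,y,z 5.89 -0.64 10.3 dyaw -0.0025 F [-1.58  0.35 -1.08] tcp [543.8 252.8  39.2] open 17.68
```

Blade top is at about 13 mm, clear of the disc. Now straight out along −x of the cooler, slowly at first.

>>> drive_tool([
  [[-0.5, 0, 0, 0], [-1.5, -0.1, 0, 0], [-3, -0.2, 0, 0], [-5, -0.3, 0, 0], [-7, -0.4, 0, 0], [-9, -0.5, 0, 0], [-11, -0.6, 0, 0], [-12, -0.7, 0, 0]],
])

```text
time: 31.15
eef_pos: [0.5315, 0.2521, 0.0393]
tcp_rot: [-2.156, -2.281, 0.019]
force: [0.3, 0.8, -1.4]
opening: 0.0174
```

```bash
python3 - <<'E'
from h import *
s=rel(COOL)
snap('scene','s12')
q=np.array([425,200])
over('s12',[(lift2w(LF,s),(0,255,0))],(q[0]-60,q[1]-50,q[0]+60,q[1]+50),6,'c18')
E
```

```text
t 31.15 lifter origin in frame x,y,z -6.44 -0.63 10.35 dyaw -0.0024 F [ 0.27  0.85 -1.37] tcp [531.5 252.1  39.3] open 17.44
```

View pics/c18.png

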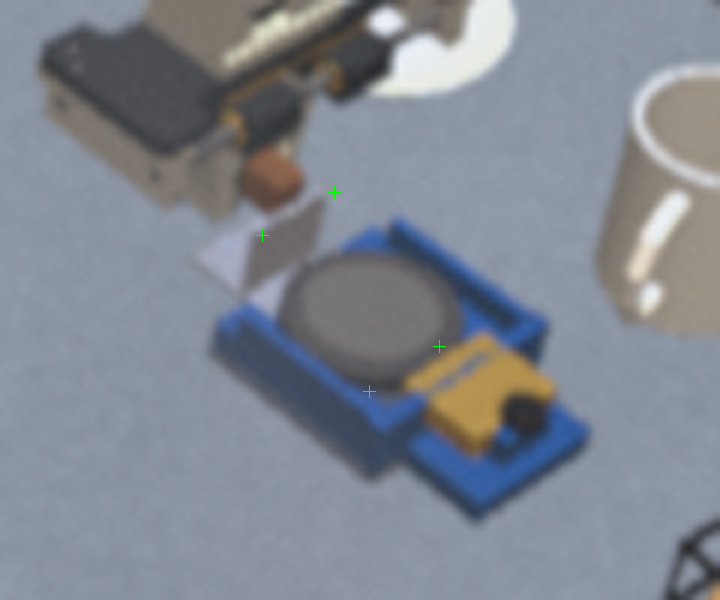

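The disc stayed against the pad. I'll withdraw fully.

>>> drive_tool([
  [[-4, -0.2, 0, 0], [-14, -0.8, 0, 0], [-29, -1.7, 0, 0], [-46, -2.7, 0, 0], [-63, -3.7, 0, 0], [-78, -4.6, 0, 0], [-88, -5.2, 0, 0], [-92, -5.4, 0, 0]],
])

```text
time: 31.87
eef_pos: [0.4378, 0.2463, 0.0394]
tcp_rot: [-2.155, -2.282, 0.02]
force: [-0.5, -0.5, -1.9]
opening: 0.0177
```

>>> drive_tool([
  [[0, 0, 6, 0], [0, 0, 16, 0], [0, 0, 26, 0], [0, 0, 32, 0], [3, -15, 35, 0], [7, -35, 35, 0], [10, -50, 35, 0], [12, -58, 35, 0]],
])

```text
time: 32.53
eef_pos: [0.4503, 0.1871, 0.0751]
tcp_rot: [-2.156, -2.28, 0.019]
force: [0.2, -0.4, -1.3]
opening: 0.018
```

```bash
python3 - <<'E'
from h import *
s=rel(COOL)
snap('scene','s13');snap('top','t13')
q=np.array([425,200])
over('s13',[(frame2w(CR,*COOL),(255,255,0))],(q[0]-60,q[1]-50,q[0]+60,q[1]+50),6,'c19')
over('t13',[],(170,110,270,200),6,'c20')
E
```

```text
t 32.53 lifter origin in frame x,y,z -91.39 -60.75 46.23 dyaw -0.003 F [ 0.24 -0.41 -1.27] tcp [450.3 187.1  75.1] open 18.0
```

View pics/c19.png

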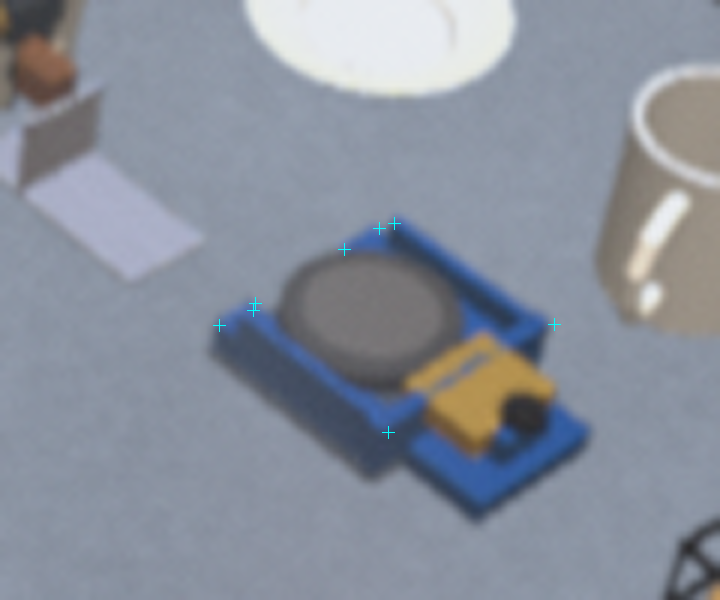

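View pics/c20.png

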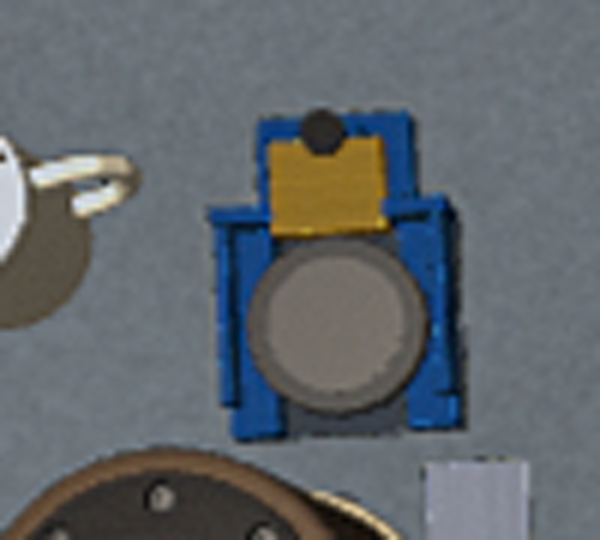

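The disc is flat in the cooler, touching the pad (top crop: disc top edge meets the pad edge at (330,235)). Next I'll put the lifter down near where it lay.

>>> drive_tool([
  [[3, -8, 0, 0], [9, -28, 0, 0], [17, -56, 0, 0], [25, -85, 0, 0], [33, -112, 0, 0], [40, -133, 0, 0], [44, -146, -5, 0], [45, -150, -10, 0]],
])

```text
time: 33.3
eef_pos: [0.4964, 0.036, 0.0651]
tcp_rot: [-2.159, -2.278, 0.018]
force: [0.7, -0.2, -2.1]
opening: 0.0175
```

>>> drive_tool([
  [[0, 0, -5, 0], [0, 0, -12, 0], [0, 0, -19, 0], [0, 0, -25, 0], [0, 0, -29, 0], [0, 0, -32, 0], [0, 0, -32, 0], [0, 0, -32, 0]],
])

```text
time: 33.97
eef_pos: [0.4964, 0.0363, 0.033]
tcp_rot: [-2.159, -2.279, 0.018]
force: [-0.0, -0.3, -1.1]
opening: 0.0176
```

```bash
python3 - <<'E'
from h import *
s=rel(COOL)
E
```

```text
t 33.97 lifter origin in frame x,y,z -54.27 -214.2 4.07 dyaw -0.0048 F [-0.01 -0.29 -1.12] tcp [496.4  36.3  33. ] open 17.57
```

>>> drive_tool([
  [[0, 0, -0.5, 0], [0, 0, -1, 0], [0, 0, -1.5, 0], [0, 0, -2, 0], [0, 0, -2.5, 0], [0, 0, -3, 0], [0, 0, -3, 0], [0, 0, -3, 0]],
])

```text
time: 34.63
eef_pos: [0.4964, 0.0363, 0.03]
tcp_rot: [-2.159, -2.279, 0.018]
force: [-0.4, -0.1, -1.6]
opening: 0.0176
```

>>> drive_tool([
  [[0, 0, -0.3, 0], [0, 0, -0.6, 0], [0, 0, -0.9, 0], [0, 0, -0.9, 0], [0, 0, -0.9, 0], [0, 0, -0.9, 0], [0, 0, -0.9, 0], [0, 0, -0.9, 0]],
])

```text
time: 35.3
eef_pos: [0.4962, 0.0362, 0.0292]
tcp_rot: [-2.159, -2.279, 0.018]
force: [-2.9, -1.7, 5.6]
opening: 0.0177
```

Touched down lightly. I'll open the jaws.

>>> drive_tool([
  [[0, 0, 0, 0], [0, 0, 0, 0], [0, 0, 0, 0], [0, 0, 0, 0], [0, 0, 0, 0], [0, 0, 0, 0], [0, 0, 0, 0], [0, 0, 0, 0]],
], jaw=0.1)

```text
time: 35.97
eef_pos: [0.4963, 0.0362, 0.0292]
tcp_rot: [-2.159, -2.279, 0.018]
force: [0.3, -0.4, -0.6]
opening: 0.0482
```

>>> drive_tool([
  [[0, 0, 5, 0], [0, 0, 15, 0], [0, 0, 30, 0], [0, 0, 50, 0], [0, 0, 75, 0], [0, 0, 105, 0], [0, 0, 130, 0], [0, 0, 140, 0]],
])

```text
time: 36.63
eef_pos: [0.4979, 0.0366, 0.1734]
tcp_rot: [-2.16, -2.281, 0.011]
force: [0.1, 0.5, -0.4]
opening: 0.0483
```

>>> drive_tool([
  [[0, -15, 0, 0], [-5, -40, 0, 0], [-10, -75, 0, 0], [-15, -110, 0, 0], [-20, -145, 0, 0], [-25, -170, 0, 0], [-30, -185, 0, 0], [-30, -190, 0, 0]],
])

```text
time: 37.3
eef_pos: [0.4665, -0.1553, 0.1732]
tcp_rot: [-2.162, -2.278, 0.012]
force: [0.3, 0.5, -0.2]
opening: 0.0481
```

```bash
python3 - <<'E'
from h import *
s=ctrl.get_state();print(s['time'],s['eef_pos'],s['force'],s['opening'])
snap('scene','s14');snap('top','t14')
E
```

```text
37.3 [ 0.46650535 -0.15533426  0.1731872 ] [ 0.30208058  0.52979267 -0.23721904] 0.04812544103397647
```

View pics/s14.png

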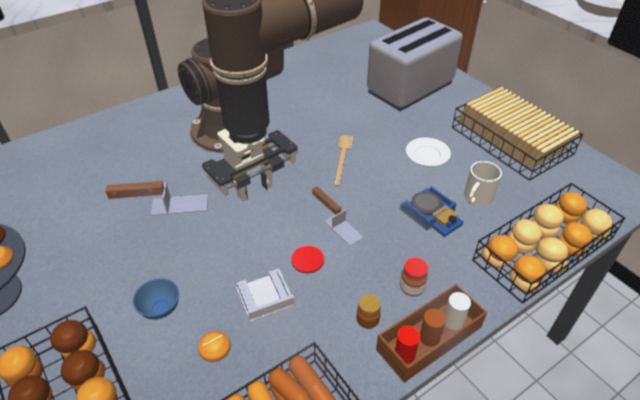

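View pics/t14.png

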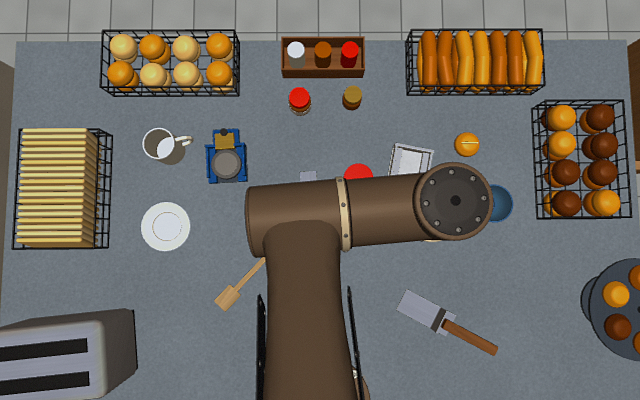

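The scene view shows the disc in the cooler (427,203), the lifter flat at (337,214), and the bystanders where they were. One last number: disc against pad.

```bash
python3 - <<'E'
from h import *
d=load('t14');a=cv2.imread('pics/t14.png');hsv=cv2.cvtColor(a,cv2.COLOR_BGR2HSV)
x0,y0=195,120
roi=hsv[y0:195,x0:260]
m=((roi[:,:,1]<60)&(roi[:,:,2]>70)&(roi[:,:,0]<40)).astype(np.uint8)*255
cs=[c for c in cv2.findContours(m,0,1)[0] if cv2.contourArea(c)>60]
for c in cs:
    e=cv2.fitEllipse(c); cen=np.array(e[0])+[x0,y0]; P=ray(d,[cen],.032)[0]*1000
    off=np.array([2.7,1.3]); v=P[:2]-off-COOL[0]; yw=COOL[1]
    print(cv2.contourArea(c),e,cen,P.round(1),'in cooler',v@[np.cos(yw),np.sin(yw)],v@[-np.sin(yw),np.cos(yw)])
over('t14',[],(195,115,260,195),7,'c21')
for f in('s0','s14'):pass
b0=cv2.imread('pics/scene0.png');b1=cv2.imread('pics/s14.png')
diff=cv2.absdiff(b0,b1).max(2)>40; n,l,st,_=cv2.connectedComponentsWithStats(diff.astype(np.uint8))
print([tuple(x) for x in st[1:] if x[4]>25])
E
```

```text
614.5 ((30.76061248779297, 43.64700698852539), (27.61492156982422, 28.428180694580078), 69.00834655761719) [225.76061249 163.64700699] [617.3 255.5  32. ] in cooler -2.882942306585097 -3.1953543815187926
[(np.int32(0), np.int32(0), np.int32(75), np.int32(89), np.int32(4807)), (np.int32(201), np.int32(0), np.int32(72), np.int32(36), np.int32(645)), (np.int32(271), np.int32(0), np.int32(12), np.int32(48), np.int32(212)), (np.int32(280), np.int32(0), np.int32(11), np.int32(20), np.int32(166)), (np.int32(293), np.int32(0), np.int32(70), np.int32(41), np.int32(1911)), (np.int32(203), np.int32(8), np.int32(12), np.int32(30), np.int32(135)), (np.int32(179), np.int32(45), np.int32(13), np.int32(19), np.int32(131)), (np.int32(210), np.int32(53), np.int32(59), np.int32(32), np.int32(592)), (np.int32(202), np.int32(60), np.int32(96), np.int32(141), np.int32(4393)), (np.int32(200), np.int32(64), np.int32(11), np.int32(11), np.int32(37)), (np.int32(182), np.int32(87), np.int32(22), np.int32(18), np.int32(202)), (np.int32(221), np.int32(100), np.int32(24), np.int32(12), np.int32(127)), (np.int32(0), np.int32(134), np.int32(36), np.int32(61), np.int32(1263)), (np.int32(299), np.int32(187), np.int32(43), np.int32(44), np.int32(753)), (np.int32(422), np.int32(192), np.int32(20), np.int32(15), np.int32(163)), (np.int32(331), np.int32(212), np.int32(15), np.int32(18), np.int32(92)), (np.int32(246), np.int32(275), np.int32(37), np.int32(31), np.int32(893))]
```

View pics/c21.png

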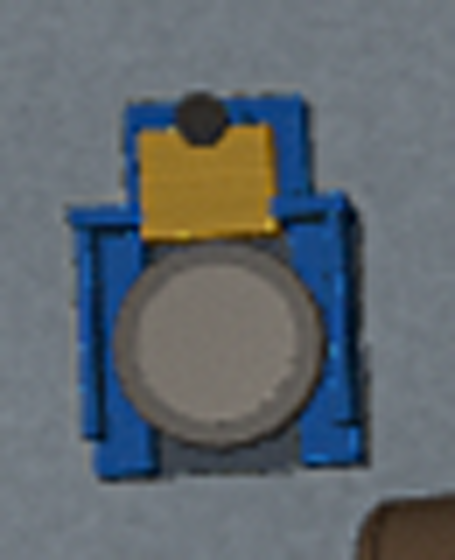

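The top view has the disc's front edge level with the pad edge, but at 2.6 mm/px. I have the time, so I'll take one closer wrist look at the contact.

>>> drive_tool([
  [[10, 25, 10, 0], [20, 58, 20, 0], [30, 95, 20, 0], [40, 132, 20, 0], [52, 168, 20, 0], [62, 200, 20, 0], [68, 220, 20, 0], [70, 225, 20, 0]],
])

```text
time: 38.07
eef_pos: [0.5384, 0.0753, 0.1931]
tcp_rot: [-2.157, -2.284, 0.01]
force: [0.7, -0.8, -0.0]
opening: 0.0481
```

>>> drive_tool([
  [[8, 20, 0, 0], [20, 50, 0, 0], [34, 85, 0, 0], [48, 120, 0, 0], [60, 150, 0, 0], [70, 175, 0, 0], [74, 184, 0, 0], [74, 185, 0, 0]],
])

```text
time: 38.73
eef_pos: [0.6124, 0.2627, 0.192]
tcp_rot: [-2.155, -2.286, 0.012]
force: [0.1, -0.1, -1.1]
opening: 0.0481
```

```bash
python3 - <<'E'
from h import *
s=ctrl.get_state();print(s['time'],s['eef_pos'])
d=snap('wrist','w15')
q=proj(d,frame2w([(0,0,20)],*COOL))[0].astype(int);print(q)
over('w15',[],(q[0]-55,q[1]-50,q[0]+55,q[1]+50),7,'c22')
E
```

```text
38.7333 [0.61244838 0.26272467 0.19197323]
[312 184]
```

View pics/c22.png

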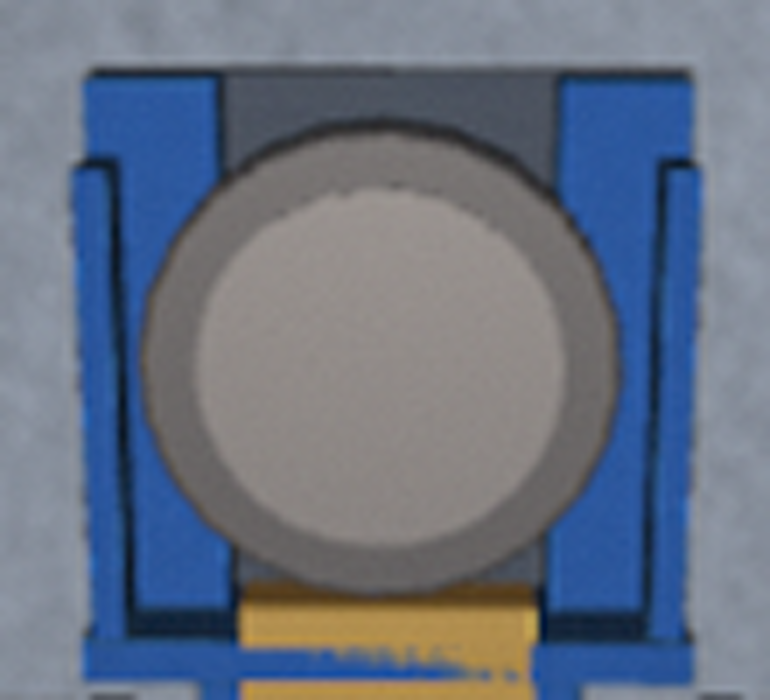

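View pics/w15.png

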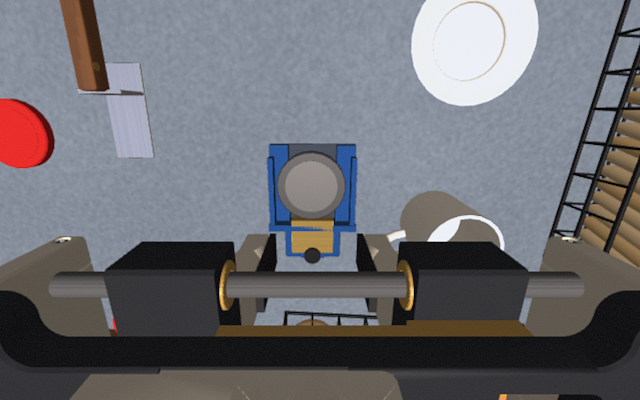

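The disc's rim overlaps the pad's front face right up to where contact is expected, laterally centred and flat. The lifter lies free at upper left. Handing in.

```bash
python3 - <<'E'
from h import *
print(ctrl.sign_off(), ctrl.get_state()['time'])
E
```

```text
the job is handed in; nothing more can be done
the job is handed in; nothing more can be done
```

The disc is in the blue butter cooler, resting on the two ledges against the brass pad, and the job is handed in. The last clock reading was about 38.7 s, against the 72 s limit.

**What was done:** I took the smaller lifter by its handle and slid the blade under the grey disc until the plate pushed it against the rack's end wall at about 2 N. I then lifted it, carried it level and found the pad by feel. After pressing, I lowered the disc onto the ledges, dropped the blade clear and drew it straight out. The lifter went down on the bare counter near where it started, and I let go of it.

**What the last checks showed:**
- **Disc:** it lies flat between the cheeks with its rim at the pad face. The close wrist view puts any gap at no more than about 0.6 mm.
- **Other things:** the lifter is free on the counter, and the bystanders look unmoved in the pictures.

**What was off:**
- **Push force:** the readings during the hold were 6.4–6.9 N over about 4 s, a little under 7 N. A firmer command did not raise them.
- **Tilt:** the tool tipped about 0.013 rad, nose down, during the press.
- **Lowering:** the push did not ease off as I lowered the disc. I read about 7.5 N at that point, then backed off before lowering the blade clear.
- **Disagreeing measurement:** a coarse top-camera estimate put the disc about 3 mm off centre. The close wrist view shows it centred, and I trust that one.

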